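Find the high spot of a pasting-machine roller under the dial indicator

TASK

Take the roller with the cross handle off the wooden rack and lay it in the two steel V-blocks, cross handle on the side away from the indicator arm, then bring the indicator arm fully down so that its sprung plunger rests on the drum. Turn the roller by its cross handle through the dial's lowest reading and then on to its highest, and leave it there, high spot up, arm still fully down. Leave the spare roller, the bottle and the jar where they are.

Things in the scene. Friction and masses are not known exactly. Their poses are not given: they have to be found in the camera images.
- roller_mid (a point): roller to check: shaft centre, midway along its black drum (44 mm diameter, 110 mm long). Axes turn with the shaft; y runs along it towards the cross handle. Steel journals, 18 mm in diameter, reach y = -81 and +81 mm. 0.56 kg, balance point at y = +14 mm. The drum is clamped on the shaft but 3.5 mm off its axis, in a direction that varies and is not given (runout)
- roller_cross (a point): centre of the roller's black cross handle, on the shaft axis, 88 mm from roller_mid along y (hub 28 mm in diameter, y 81 to 95 mm). Four round arms, 10 mm thick, stand out along +x, -x, +z and -z of the roller, ends 50 mm from the axis; pushing an arm sideways turns the roller (about 1 N in the smooth V-blocks, where only its weight holds it down)
- spare_mid (a point): spare roller lying on the same rack, to be left: same drum and journals, no cross handle; centre of its shaft, y along the shaft
- rack_mid (a point): fixed plywood rack, two pairs of wooden V rests 100 mm apart: shafts lie along its y, at its x = -50 and +50 mm, 70 mm above the table; this point is midway between, at shaft height. The rests are at y = -75 to -61 and 61 to 75 mm, tops 4 mm above the shaft axis; base 190 x 165 x 12 mm
- rig_seat (a point): fixed checking rig: where roller_mid must lie, 80 mm above the table, shaft along this frame's y, cross towards +y (the arm's post is at x = +105, y = -32 mm). Two steel V-blocks (90 degree V, 34 mm wide at the top, tops 4 mm above the shaft axis) at y = -75 to -61 and 61 to 75 mm; the drum goes between them with 6 mm of play at each end
- rig_pivot (a point): hinge of the indicator arm on top of its post, at x = +105, y = -32, z = +52 mm from rig_seat in the rig's axes; hinge axis along the rig's y
- handle (a point): middle of the free part of the handle: a round bar 12 mm in diameter that sticks out sideways, along the rig's -y, from the free end of the indicator arm, 170 mm from the hinge; free for 58 mm, this point 37 mm from the arm's middle line. Arm fully down, it lies at x = -65, y = -69, z = +52 mm from rig_seat in the rig's axes
- indicator (a joint): angle of the indicator arm, rad: 0 fully down on its stop (level, pointing along the rig's -x), 1.57 upright. Stays where left; 3 to 5 N at the handle moves it. The bar is 16 mm wide, 10 mm thick; plunger (36 mm long below the bar's middle) and upward-facing dial (48 mm in diameter, top 24 mm above the bar's middle) are 105 mm from the hinge, above the drum when down
- plunger (a joint): how far the sprung plunger is pushed in, m (0 free, 0.014 most). Arm fully down on the seated roller: about 0.0025 on the low spot, 0.0095 on the high spot, following the runout as a sine of the roller's turn. Spring 0.11 N per mm. The dial's needle points away from the hinge at 0 and turns clockwise 0.4 rad per mm
- bottle_mid (a point): white bottle standing on the table, 56 mm in diameter, 150 mm high, its centre; to be left
- jar_mid (a point): glass jar standing on the table, 60 mm in diameter, 85 mm high, its centre; to be left
Things that resemble listed ones, but are neither listed nor needed, are in the scene too. What is shaped like the part that bears roller_mid but blue is not meant.

How it is judged:
On the way, in this order (a step that is already met when the one before it is completed fails the run):
1. the roller lies in both V-blocks, cross handle away from the arm, let go (distance between roller_mid and rig_seat below 0.009 m and z of roller_mid in the frame of rig_seat between -0.003 and 0.003 m and angle between the y axis of roller_mid and the y axis of rig_seat, either way round below 0.05 rad and y of roller_cross in the frame of rig_seat above 0.05 m and contact force between the fingers and roller below 0.1 N), for 0.2 s.
2. the indicator arm is fully down, its plunger pushed in by the seated roller (distance between roller_mid and rig_seat below 0.009 m and z of roller_mid in the frame of rig_seat between -0.003 and 0.003 m and angle between the y axis of roller_mid and the y axis of rig_seat, either way round below 0.05 rad and y of roller_cross in the frame of rig_seat above 0.05 m and value of joint indicator below 0.012 rad and value of joint plunger above 0.0015 m), for 0.2 s.
3. the roller is turned through the lowest reading under the plunger (distance between roller_mid and rig_seat below 0.009 m and z of roller_mid in the frame of rig_seat between -0.003 and 0.003 m and angle between the y axis of roller_mid and the y axis of rig_seat, either way round below 0.05 rad and y of roller_cross in the frame of rig_seat above 0.05 m and value of joint indicator below 0.012 rad and value of joint plunger between 0.0012 and 0.0032 m), for 0.05 s.
At the end, for the whole second after the job is handed in: The roller lies seated in both V-blocks (within 9 mm along, 3 mm in height, 0.05 rad), cross handle on the side away from the arm; the arm is fully down (within 0.012 rad); the plunger reads at least 8.8 mm, within about 0.7 mm of the highest reading; nothing moves (distance between roller_mid and rig_seat below 0.009 m and z of roller_mid in the frame of rig_seat between -0.003 and 0.003 m and angle between the y axis of roller_mid and the y axis of rig_seat, either way round below 0.05 rad and y of roller_cross in the frame of rig_seat above 0.05 m and value of joint indicator below 0.012 rad and value of joint plunger above 0.0088 m and angular speed of roller below 0.1 rad/s and velocity of joint indicator below 0.05 rad/s); the robot touches nothing.
It fails at once if the spare roller is shifted by more than 15 mm (distance of spare_mid from where it was at the start of the episode above 0.015 m).
It fails at once if the bottle is shifted or knocked over (distance of bottle_mid from where it was at the start of the episode above 0.02 m).
It fails at once if the jar is shifted or knocked over (distance of jar_mid from where it was at the start of the episode above 0.02 m).
It also fails if it takes over 72 s, if anything falls off the work surface, if the arm or the gripper's body presses on something with over 40 N, if the wrist force passes 120 N, or if a joint passes its speed limit or range.

ROBOT

A 6-joint arm with a two-finger parallel gripper is mounted at the origin on the work surface. World frame = base frame: x ahead of the robot, y to its left, z up, the work surface at z = 0. Lengths are in m, angles in rad, forces in N, time in s.
With the tool pointing down it reaches from about 0.25 to 0.725 m from the base axis. Payload 9.7 kg.
Tool frame: the origin (TCP) lies on the centre line of the jaws, within the pads' length; the fingertips stand 25 mm ahead of it and the grasp point (between the pads) lies 6 mm ahead of it; z points along the fingers, y is the line along which they close (so a half turn about z gives the same grasp; the last joint's range is limited). The gripper opens to 85 mm and grips with 20 to 120 N. Pads are 22 mm wide; open, the fingers measure 114 mm over their backs; the gripper's body (76 mm by 85 mm) begins 54 mm behind the grasp point. The pads swing forward as they close: fully open they stand 13 mm farther back than shut.
Start: joints at [1.176, 0.087, 0.176, 1.66, 0, 1.571], TCP at [0.212, 0.508, 0.256] pointing down, gripper open.
Joint ranges: [-3.13, 3.13], [-0.85, 1.81], [-1.15, 1.24], [-2.2, 2.28], [-1.44, 1.52], [-3.14, 3.14]. Speed limits (rad/s): [2.22, 2.22, 2.57, 3.14, 3.14, 3.14].

INTERFACE

Orientations are given as a 3x3 rotation matrix whose columns are the frame's x, y, z axes.
In Python, from rig import arm gives the robot as it stands.
- The arm moves only by the tool arm_command, never from a script. Its argument "plan" is one flat list of numbers, 6 for each row, row after row: the shift along the tool's x, y, z in mm, then the turn, a rotation vector about the tool's x, y, z in units of 5 degrees (1.0 is 5 degrees). In form: [tx, ty, tz, rx, ry, rz, tx, ty, tz, rx, ry, rz, ...]. A call has 1 to 5 rows; each row is the pose to reach, as a shift and turn from the pose commanded when the call began, along the tool's axes at that moment; what a row does not reach only later rows make up. A row lasts 1/10 s, in which the tool goes at most 50 mm and 8.59 degrees, less where a joint would pass 70% of its speed; a pose out of reach is approached as far as the arm can. A call with a gripper value outside its range is refused whole. "grip" is the opening, from -1 (shut) to 1 (fully open), so that 0 is half open, set as the call begins (left out, the last holds). The fingers move at their own pace and stop on an object; the grip force is fixed at half the most. Time passes only in rows, so rows that repeat a pose let the fingers close. It gives the time, the measured TCP pose, the force, the opening and the grip force at its end, in the units of the state.
- arm.observe(): the state, without advancing time (a new reading comes with each control period).
- arm.capture(name): name is "scene" or "top" or "wrist"; returns a dict with "color" (480x640x3 uint8, blue, green, red), "depth" (480x640 float32, m along the optical axis (not along the pixel's ray), 0 where there is no reading), "K" (3x3 intrinsics, pixels), "k1" (the pictures are not rectified: a ray, as slopes to the right and down, at radius r is drawn at 1 + k1 r^2 times it, then the intrinsics apply), "world_to_cam" (4x4, takes a point from world to camera coordinates). Camera axes: x right, y down, z forward; pixel columns grow to the right and rows downward; lengths in m; the calibration is good to about 2 mm. A picture is of the moment at which its call begins.
- arm.finish_job(): hands the job in; it is judged then, once.
The state is a dict: "t": time; "joints": joint angles; "joint_velocities": joint speeds; "joint_torque": joint torques, N m; "eef_pos": TCP position; "tool_rot": TCP orientation; "ft_force": force on the tool from outside, world axes, zero at the start; "ft_torque": the same for the moment, N m; "gripper_width": opening from 0.0 (shut) to 1.0 (fully open); "gripper_force": force on a finger pad.
Only numpy, scipy, OpenCV 4.12 (cv2) and the standard library are available. Lean on these libraries where they do the work, as an engineer would, in place of code of your own. Each camera call takes 0.05 s, during which the arm holds its last target. There are 200 camera calls.

## Working session

There is one attempt and no reset: what is moved stays moved. The work goes in short steps, Python scripts to look and compute and a tool call to move; the robot and the scene stay as the last step left them, time stands still between calls to the robot, and variables do not carry over. Pictures are saved under pics/ and viewed, at most 10 in all, crops included, and the job is handed in when it is done.

Besides the shell and the picture viewer there is one more tool, called after "Emit:" as name(argument=value, ...) on one line, values as JSON. arm_command: Moves the arm, as the interface text tells. Its arguments: {"type":"object","properties":{"plan":{"type":"array","items":{"type":"number"}},"grip":{"type":"number"}},"required":["plan"]}

```bash
mkdir -p pics; cat > h.py <<'E'
import numpy as np, cv2, pickle
from rig import arm
def cap(n):
    c=arm.capture(n); pickle.dump(c,open(f'/tmp/{n}.pkl','wb')); return c
def ld(n): return pickle.load(open(f'/tmp/{n}.pkl','rb'))
def cloud(c):
    K=c['K'];v,u=np.mgrid[0:480,0:640].astype(float)
    pts=np.stack([u.ravel(),v.ravel()],1)[:,None]
    n=cv2.undistortPoints(pts,K,np.array([c['k1'],0,0,0,0.]))[:,0]
    d=c['depth'].ravel()
    P=np.c_[n*d[:,None],d]; T=c['world_to_cam']
    W=(P-T[:3,3])@T[:3,:3]; W[d==0]=np.nan
    return W.reshape(480,640,3)
def pix(c,p):
    T=c['world_to_cam'];q=np.asarray(p)@T[:3,:3].T+T[:3,3];s=q[:2]/q[2]
    s=s*(1+c['k1']*(s@s));return c['K'][:2,:2]@s+c['K'][:2,2]
E
python3 - <<'E'
from h import *
a=cap('scene');b=cap('top')
cv2.imwrite('pics/scene.png',a['color']);cv2.imwrite('pics/top.png',b['color'])
for c in(a,b):print(c['k1'],c['K'][0,0],-c['world_to_cam'][:3,:3].T@c['world_to_cam'][:3,3])
E
```

```text
-0.1162207181746038 497.70793580897504 [1.15291321 0.06923417 0.70463318]
-0.09006215531300908 435.7487030552471 [0.27153939 0.01099779 0.9618694 ]
```

View pics/scene.png

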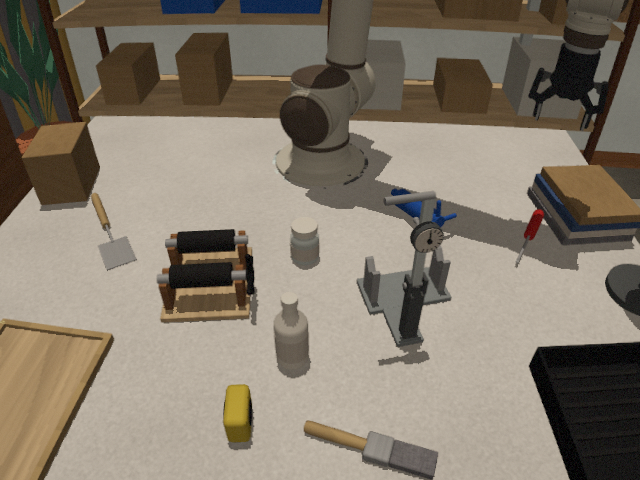

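View pics/top.png

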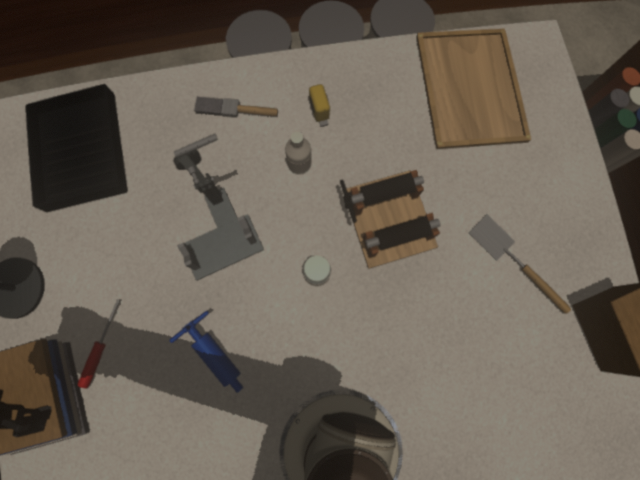

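The top view shows these candidates for the roller:
- **Cross-handled roller on the rack:** drum at (385,190), cross at (345,198). This matches the description.
- **Spare:** drum at (400,234), no cross.
- **Blue look-alike:** at (213,355), on the table.

The rig base is at about (222,250), with V-blocks at (188,255) and (252,230). Its post is on the far side and the arm is raised, so rig +y points left in the image. I'll check the choice in a close crop and measure.

```bash
cat > m.py <<'E'
from h import *
b=ld('top');W=cloud(b);a=ld('scene');V=cloud(a)
def blob(W,u0,u1,v0,v1,z0,z1):
    P=W[v0:v1,u0:u1].reshape(-1,3);return P[(P[:,2]>z0)&(P[:,2]<z1)]
def line(P):
    m=P.mean(0);w=np.linalg.svd(P-m)[2];return m,w[0]
for nm,X,box in(('roller top',W,(350,422,165,215)),('spare top',W,(362,440,210,255))):
    P=blob(X,*box,.078,.105);(cx,cy),s,ang=cv2.minAreaRect((P[:,:2]*1000).astype(np.float32));print(nm,len(P),cx,cy,s,ang,P[:,2].max(),line(P[:,:2])[1])
for nm,box in(('VbL',(175,205,235,275)),('VbR',(235,270,210,250))):
    P=blob(W,*box,.075,.09);print(nm,len(P),P.mean(0),cv2.minAreaRect((P[:,:2]*1000).astype(np.float32)))
for q in((345,198),(410,178),(205,186),(183,160),(215,138),(188,158),(235,174),(298,150),(317,268)):
    print(q,np.round(W[q[1],q[0]],3))
print('scene arm')
for q in((250,275),(410,320),(412,285),(427,237),(427,215),(424,198),(390,200),(371,275),(440,262)):
    print(q,np.round(V[q[1],q[0]],3))
cv2.imwrite('pics/crop.png',np.hstack([cv2.resize(b['color'][160:260,340:440],(400,400),interpolation=2),cv2.resize(b['color'][130:280,160:280],(320,400),interpolation=2)]))
E
python3 m.py
```

```text
roller top 1097 524.9266967773438 -180.0784149169922 (43.576778411865234, 166.5138702392578) 8.474238395690918 0.10349511554071479 [-0.14485894  0.98945232]
spare top 1046 428.37860107421875 -198.5854949951172 (41.911800384521484, 159.90277099609375) 6.511965274810791 0.09519473468175044 [-0.125032    0.99215271]
VbL 125 [0.45312037 0.25502511 0.08182134] ((452.98809814453125, 255.2921905517578), (49.16518783569336, 14.833523750305176), 16.78986930847168)
VbR 110 [0.49007729 0.12548171 0.08178825] ((489.1815185546875, 125.26251983642578), (48.41871643066406, 13.954146385192871), 16.586442947387695)
(345, 198) [ 0.518 -0.091  0.084]
(410, 178) [ 0.537 -0.232  0.096]
(205, 186) [0.579 0.191 0.116]
(183, 160) [0.572 0.189 0.277]
(215, 138) [0.589 0.126 0.306]
(188, 158) [0.574 0.18  0.278]
(235, 174) [0.638 0.142 0.003]
(298, 150) [ 0.626 -0.009  0.116]
(317, 268) [ 0.382 -0.01   0.084]
scene arm
(250, 275) [ 0.526 -0.093  0.079]
(410, 320) [0.597 0.189 0.06 ]
(412, 285) [0.595 0.182 0.142]
(427, 237) [0.597 0.191 0.243]
(427, 215) [0.581 0.189 0.271]
(424, 198) [0.583 0.18  0.302]
(390, 200) [0.594 0.132 0.304]
(371, 275) [0.507 0.124 0.074]
(440, 262) [0.466 0.253 0.075]
```

View pics/crop.png

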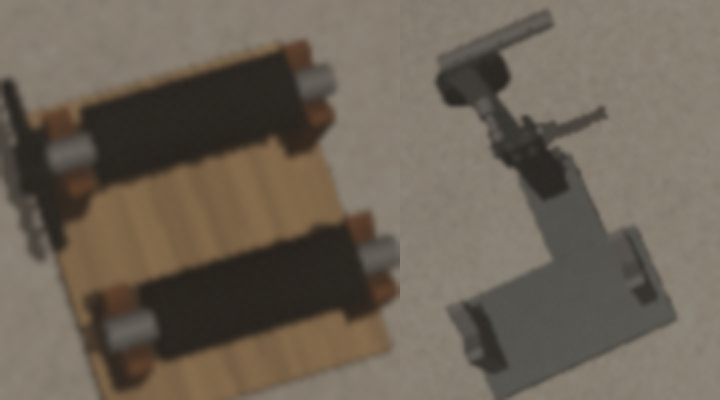

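The crop confirms the choice: the upper roller carries the black cross at its left end, and the lower one is bare. The rig's V-blocks are at crop (475,335) and (635,260), with the arm upright. Next are finer fits of the drum, the journals and the cross.

```bash
cat > fit.py <<'E'
from h import *
from scipy.optimize import least_squares
def cyl(P,R,ax0,it=3):
    # axis: point (x0,z0) at y=ym, yaw th ; horizontal axis
    ym=np.median(P[:,1])
    def res(p):
        th=p[2];n=np.array([np.cos(th),np.sin(th)])
        u=(P[:,0]-p[0])*n[0]+(P[:,1]-ym)*n[1]
        return np.hypot(u,P[:,2]-p[1])-R
    r=least_squares(res,[ax0[0],ax0[1],ax0[2]],loss='soft_l1',f_scale=.001)
    return r.x,ym,np.median(abs(r.fun))
E
python3 - <<'E'
from fit import *
for cam in('top','scene'):
    c=ld(cam);W=cloud(c);g=c['color'].max(2)
    for nm,ctr in(('roller',(.525,-.175)),('spare',(.428,-.195))):
        th=np.deg2rad(8);x=np.array([np.cos(th),np.sin(th)]);y=np.array([-x[1],x[0]])
        D=W[...,:2]-ctr;U=D@x;Y=D@y;Z=W[...,2]
        m=(abs(U)<.035)&(abs(Y)<.10)&(Z>.075)&(Z<.11)
        for t in range(-100,105,10):
            s=m&(abs(Y*1000-t)<5)
            if cam=='top':print(nm,t,s.sum(),np.round([np.nanmedian(U[s])*1000,np.nanpercentile(Z[s],90)*1000,np.median(g[s])],1)) if s.sum()>3 else 0
        d=m&(abs(Y)<.045)
        p,ym,e=cyl(W[d],.022,[ctr[0],.07,th]);print(cam,nm,'drum',np.round(p,4),round(ym,4),np.rad2deg(p[2]),e)
E
```

```text
roller -90 17 [-0.5 80.3 98. ]
roller -80 37 [ 0.2 80.1 91. ]
roller -70 21 [-1.7 80.7 85. ]
roller -60 86 [-4.7 95.9 44. ]
roller -50 93 [-4.6 96.1 43. ]
roller -40 92 [-4.5 95.8 43. ]
roller -30 91 [-4.8 95.4 42. ]
roller -20 93 [-3.7 95.6 42. ]
roller -10 97 [-5.2 96.3 42. ]
roller 0 92 [-4.9 95.6 42. ]
roller 10 95 [-4.5 95.5 42. ]
roller 20 97 [-4.8 95.5 42. ]
roller 30 95 [-6.3 95.7 43. ]
roller 40 112 [-4.1 95.6 42.5]
roller 50 39 [-1.8 84.2 82. ]
roller 60 40 [ 0.6 79.7 91.5]
roller 70 27 [-3.1 84.1 73. ]
roller 80 78 [-3.8 99.8 42.5]
top roller drum [0.5248 0.0733 0.1466] -0.1741 8.401460444342502 0.000874418281052133
spare -80 27 [-2.5 80.  98. ]
spare -70 41 [-1.7 79.7 90. ]
spare -60 41 [-3.1 91.2 47. ]
spare -50 92 [-2.5 91.7 42.5]
spare -40 91 [-2.3 92.8 42. ]
spare -30 96 [-2.5 92.2 42. ]
spare -20 88 [-2.3 92.  42. ]
spare -10 94 [-1.7 92.4 41.5]
spare 0 90 [-2.8 92.4 41. ]
spare 10 88 [-2.8 92.5 41. ]
spare 20 91 [-1.7 92.  41. ]
spare 30 93 [-2.2 92.6 42. ]
spare 40 89 [-2.1 91.8 42. ]
spare 50 84 [-1.1 92.  42. ]
spare 60 35 [-0.5 79.7 91. ]
spare 70 36 [-0.6 80.2 92. ]
spare 80 6 [-1.  79.8 84.5]
top spare drum [0.4282 0.0695 0.1235] -0.1958 7.075107933119112 0.0009749926062375316
scene roller drum [0.5247 0.0718 0.1368] -0.1736 7.835288013254934 0.000818153857196996
scene spare drum [0.427  0.0685 0.1327] -0.194 7.603398719557776 0.0009090452824363025
```

```bash
cat > go.py <<'E'
import sys
from h import *
from scipy.spatial.transform import Rotation as R
s=arm.observe();p=np.array(s['eef_pos']);Rt=np.array(s['tool_rot'])
def tgt(x,y,z,closing,flip=None,p0=None,R0=None):
    # closing = world angle(deg) of tool y line; tool z down
    p0=p if p0 is None else p0;R0=Rt if R0 is None else R0
    best=None
    for a in(closing,closing+180):
        r=np.deg2rad(a);Y=np.array([np.cos(r),np.sin(r),0]);Z=np.array([0,0,-1.]);X=np.cross(Y,Z)
        M=np.c_[X,Y,Z];rv=R.from_matrix(R0.T@M).as_rotvec()
        if best is None or np.linalg.norm(rv)<np.linalg.norm(best[1]):best=(R0.T@(np.array([x,y,z])-p0)*1000,rv/np.deg2rad(5),M)
    print('shift',np.round(best[0],1),'rot5',np.round(best[1],2));return best
E
python3 - <<'E'
from go import *
print(s['t'],p,Rt,s['joints'],s['gripper_width'])
tgt(.524,-.171,.20,8.2);tgt(.524,-.171,.078,8.2)
E
```

```text
0.1 [0.21145791 0.50753728 0.25563372] [[-9.23086553e-01  3.84591961e-01 -4.89595702e-04]
 [ 3.84592272e-01  9.23085848e-01 -1.14055361e-03]
 [ 1.32911138e-05 -1.24112443e-03 -9.99999230e-01]] [1.17602572e+00 8.74460960e-02 1.75217904e-01 1.65980926e+00
 1.32854810e-05 1.57079178e+00] 1.0002031156867093
shift [-549.5 -506.1   56.3] rot5 [-1.000e-02 -2.000e-02 -2.416e+01]
shift [-549.5 -505.9  178.3] rot5 [-1.000e-02 -2.000e-02 -2.416e+01]
```

```bash
sed -i 's/np.linalg.norm(rv)<np.linalg.norm(best\[1\])/np.linalg.norm(rv)<np.linalg.norm(best[1])*np.deg2rad(5)/' go.py
```

Emit:
arm_command(plan=[-36,-34,0,0,0,0,-73,-67,0,0,0,0,-110,-101,0,0,0,0,-146,-135,0,0,0,0,-183,-168,0,0,0,0], grip=1)

```text
t: 0.6
eef_pos: [0.316, 0.2804, 0.256]
tool_rot: [[-0.923, 0.384, -0.0], [0.384, 0.923, -0.0], [0.0, -0.0, -1.0]]
ft_force: [1.6, 0.2, -0.0]
gripper_width: 1.001
gripper_force: 0.0
```

Emit:
arm_command(plan=[-36,-34,0,0,0,0,-73,-67,0,0,0,0,-110,-101,0,0,0,0,-146,-135,0,0,0,0,-183,-168,0,0,0,0])

```text
t: 1.1
eef_pos: [0.4204, 0.0546, 0.2563]
tool_rot: [[-0.923, 0.385, 0.0], [0.385, 0.923, 0.0], [-0.0, 0.0, -1.0]]
ft_force: [0.0, 1.5, -0.4]
gripper_width: 1.0
gripper_force: 0.0
```

Emit:
arm_command(plan=[-36,-34,0,0,0,1.7,-73,-67,0,0,0,3.4,-110,-101,0,0,0,5,-146,-135,0,0,0,6.6,-183,-168,0,0,0,8])

```text
t: 1.6
eef_pos: [0.5247, -0.1709, 0.256]
tool_rot: [[-0.454, 0.891, -0.0], [0.891, 0.454, 0.0], [0.0, -0.0, -1.0]]
ft_force: [0.7, 0.8, 0.4]
gripper_width: 0.997
gripper_force: 0.0
```

```bash
python3 - <<'E'
from go import *
print(s['t'],p)
tgt(.524,-.171,.2,8.2)
E
```

```text
1.6 [ 0.52472169 -0.17094422  0.25597255]
shift [ 0.3 -0.7 56. ] rot5 [-0.   -0.    3.77]
```

Precise tracking. I'll turn the tool, then look with the wrist camera before descending.

Emit:
arm_command(plan=[0,0,25,0,0,1.5,0,0,45,0,0,3,0,0,46,0,0,3.8,0,0,46,0,0,3.8])

```text
t: 2.0
eef_pos: [0.524, -0.1688, 0.2091]
tool_rot: [[-0.144, 0.99, -0.002], [0.99, 0.145, 0.001], [0.001, -0.002, -1.0]]
ft_force: [0.2, 0.6, 0.4]
gripper_width: 0.997
gripper_force: 0.0
```

```bash
python3 - <<'E'
from fit import *
from go import *
print(p,Rt.round(3))
c=cap('wrist');W=cloud(c);cv2.imwrite('pics/w1.png',c['color'])
ctr=np.array((.5264,-.1849));th=np.deg2rad(8.2);x=np.array([np.cos(th),np.sin(th)]);y=np.array([-x[1],x[0]])
D=W[...,:2]-ctr;U=D@x;Y=D@y;Z=W[...,2]
for a,b,Rr in((-.045,.045,.022),(.056,.080,.009),(-.08,-.056,.009)):
    m=(abs(U)<.03)&(Y>a)&(Y<b)&(Z>.072)&(Z<.105)
    if Rr<.01:m&=abs(U)<.012
    q,ym,e=cyl(W[m],Rr,[ctr[0],.07,th]);print(a,m.sum(),q.round(4),np.rad2deg(q[2]),ym.round(4),e)
m=(abs(U)<.03)&(abs(Y)<.1)&(Z>.084)&(Z<.105)
print(np.histogram(Y[m]*1000,bins=np.arange(-100,101,5)))
E
```

```text
[ 0.52401421 -0.16875191  0.20909674] [[-0.144  0.99  -0.002]
 [ 0.99   0.145  0.001]
 [ 0.001 -0.002 -1.   ]]
-0.045 8206 [0.5253 0.0727 0.136 ] 7.792141716716938 -0.1811 0.00032275723739395856
0.056 1040 [0.5172 0.0693 0.1394] 7.98619406521897 -0.1173 0.0003659790532709378
-0.08 352 [0.5364 0.0692 0.122 ] 6.989549396302342 -0.2575 0.00032478515240068687
(array([  0,   0,   0,   0,   0,   0,   0,   0,   1, 313, 339, 342, 355,
       356, 370, 368, 376, 383, 401, 401, 412, 420, 424, 435, 447, 452,
       464, 471, 489, 485, 557,  87,   0,   0,   0,   0,   0,   0,  18,
         0]), array([-100,  -95,  -90,  -85,  -80,  -75,  -70,  -65,  -60,  -55,  -50,
        -45,  -40,  -35,  -30,  -25,  -20,  -15,  -10,   -5,    0,    5,
         10,   15,   20,   25,   30,   35,   40,   45,   50,   55,   60,
         65,   70,   75,   80,   85,   90,   95,  100]))
```

View pics/w1.png

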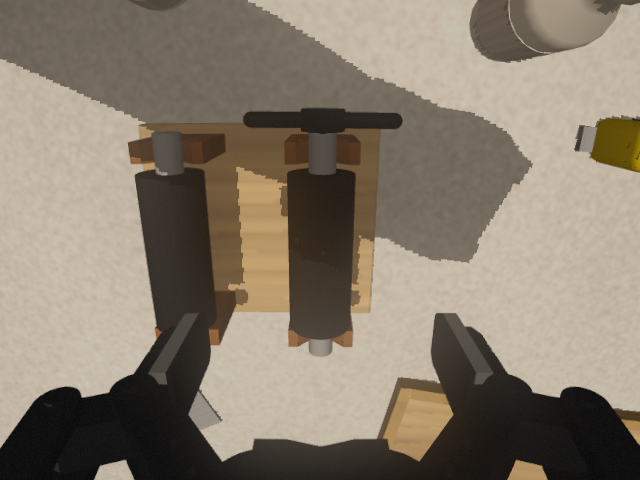

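The wrist view shows the roller, with its cross at (322,120) and drum at (320,250), centred between the fingers. The spare is at (180,250). The drum axis sits 3.5 mm above the journals, so the high spot is up already. Descend and grip.

Emit:
arm_command(plan=[0,0,45,0,0,0,0,0,90,0,0,0,0,0,120,0,0,0,0,0,131,0,0,0,0,0,131,0,0,0])

```text
t: 2.55
eef_pos: [0.524, -0.1684, 0.0787]
tool_rot: [[-0.147, 0.989, -0.002], [0.989, 0.147, 0.0], [0.001, -0.001, -1.0]]
ft_force: [0.1, 0.7, 0.4]
gripper_width: 1.0
gripper_force: 0.0
```

Emit:
arm_command(plan=[0,0,0,0,0,0,0,0,0,0,0,0,0,0,0,0,0,0,0,0,0,0,0,0,0,0,0,0,0,0], grip=-1)

```text
t: 3.05
eef_pos: [0.5239, -0.1692, 0.0813]
tool_rot: [[-0.145, 0.989, -0.0], [0.989, 0.145, -0.001], [-0.001, -0.0, -1.0]]
ft_force: [-9.7, -0.2, 10.6]
gripper_width: 0.497
gripper_force: 59.9
```

Emit:
arm_command(plan=[0,0,0,0,0,0,0,0,0,0,0,0,0,0,0,0,0,0,0,0,0,0,0,0,0,0,0,0,0,0])

```text
t: 3.55
eef_pos: [0.5239, -0.1692, 0.0812]
tool_rot: [[-0.145, 0.989, -0.0], [0.989, 0.145, -0.001], [-0.001, -0.0, -1.0]]
ft_force: [-9.6, -1.1, 10.7]
gripper_width: 0.498
gripper_force: 59.9
```

Emit:
arm_command(plan=[0,0,-20,0,0,0,0,0,-50,0,0,0,0,0,-90,0,0,0,0,0,-130,0,0,0,0,0,-160,0,0,0])

```text
t: 4.05
eef_pos: [0.5245, -0.1687, 0.2422]
tool_rot: [[-0.146, 0.989, 0.002], [0.989, 0.146, -0.001], [-0.001, 0.002, -1.0]]
ft_force: [0.9, -0.1, -5.1]
gripper_width: 0.496
gripper_force: 62.7
```

```bash
python3 - <<'E'
from go import *
print(p,s['ft_force'],s['gripper_width'])
tgt(.4673,.205,.24,16.5)
E
```

```text
[ 0.52451405 -0.168731    0.2421874 ] [ 0.8876155  -0.05196073 -5.12168805] 0.4960700997784799
shift [378.1  -2.1   1.9] rot5 [ 0.02  0.01 -1.62]
```

Emit:
arm_command(plan=[25,0,0,0,0,0,65,0,0,0,0,0,105,0,0,0,0,0,145,0,0,0,0,0,185,0,0,0,0,0])

```text
t: 4.55
eef_pos: [0.4969, 0.0157, 0.2395]
tool_rot: [[-0.145, 0.989, 0.0], [0.989, 0.145, 0.0], [0.0, 0.0, -1.0]]
ft_force: [0.5, 0.9, -5.2]
gripper_width: 0.495
gripper_force: 62.8
```

Emit:
arm_command(plan=[40,0,0,0,0,-0.4,80,0,0,0,0,-0.8,120,0,0,0,0,-1.2,155,-1,0,0,0,-1.6,180,-2,0,0,0,-1.6])

```text
t: 5.05
eef_pos: [0.4685, 0.1942, 0.2394]
tool_rot: [[-0.285, 0.959, -0.0], [0.959, 0.285, 0.0], [0.0, -0.0, -1.0]]
ft_force: [0.6, -0.3, -5.4]
gripper_width: 0.496
gripper_force: 62.8
```

Emit:
arm_command(plan=[12,0,0,0,0,0,12,0,0,0,0,0,12,0,0,0,0,0])

```text
t: 5.35
eef_pos: [0.4659, 0.2031, 0.2393]
tool_rot: [[-0.282, 0.959, -0.0], [0.959, 0.282, -0.0], [-0.0, -0.0, -1.0]]
ft_force: [0.7, 0.5, -5.2]
gripper_width: 0.497
gripper_force: 62.8
```

```bash
python3 - <<'E'
from fit import *
from go import *
print(s['t'],p,s['ft_force'],s['gripper_width'])
c=cap('wrist');W=cloud(c);cv2.imwrite('pics/w2.png',c['color'])
# roller pose held
ctr=p[:2];th=np.deg2rad(16.5);x=np.array([np.cos(th),np.sin(th)]);y=np.array([-x[1],x[0]])
D=W[...,:2]-ctr;U=D@x;Y=D@y;Z=W[...,2]
for a,b,Rr in((.015,.035,.022),(.043,.064,.009)):
    m=(abs(U)<.03)&(Y>a)&(Y<b)&(Z>.22)&(Z<.28)
    if Rr<.01:m&=abs(U)<.012
    if m.sum()>50:
        q,ym,e=cyl(W[m],Rr,[ctr[0],.23,th]);print(a,m.sum(),q.round(4),np.rad2deg(q[2]),ym.round(4),e)
# V-block tops
for nm,k in(('L',1),('R',-1)):
    c0=np.array([.4716,.1903])+k*.068*np.array([-.281,.96])
    m=(np.hypot(W[...,0]-c0[0],W[...,1]-c0[1])<.035)&(Z>.079)&(Z<.088)
    if m.sum()>20:print(nm,m.sum(),W[m].mean(0),cv2.minAreaRect((W[m][:,:2]*1000).astype(np.float32)))
print(W[...,2][~np.isnan(Z)].shape)
tgt(.4673,.205,.24,16.5)
E
```

```text
5.35 [0.46591929 0.20314887 0.23932733] [ 0.66150176  0.52577491 -5.22757471] 0.49706857557430567
0.015 7406 [0.4589 0.2305 0.2773] 15.887747903218735 0.2272 0.0002810123913506695
0.043 3037 [0.452  0.2271 0.2752] 15.765080708049785 0.2539 0.00028870863424432756
(305975,)
shift [ 1.4  1.8 -0.7] rot5 [-0.    0.   -0.02]
```

View pics/w2.png

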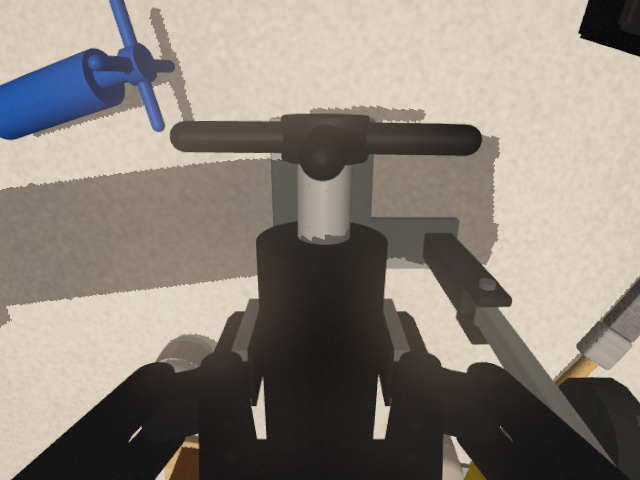

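The roller is held level, with the cross at (322,140) pointing to +y. The arm post at (470,290) is clear of the gripper. I'll lower it gently into the V-blocks.

Emit:
arm_command(plan=[1.5,1,35,0,0,-0.1,1.5,1,75,0,0,-0.1,1.5,1,110,0,0,-0.1,1.5,1,130,0,0,-0.1,1.5,1,138,0,0,-0.1])

```text
t: 5.9
eef_pos: [0.4656, 0.2037, 0.099]
tool_rot: [[-0.289, 0.957, -0.003], [0.957, 0.289, -0.002], [-0.001, -0.003, -1.0]]
ft_force: [0.2, -1.3, -4.5]
gripper_width: 0.496
gripper_force: 62.5
```

Emit:
arm_command(plan=[0,0,3,0,0,0,0,0,5,0,0,0,0,0,7,0,0,0,0,0,9,0,0,0,0,0,9,0,0,0])

```text
t: 6.4
eef_pos: [0.4666, 0.2054, 0.0926]
tool_rot: [[-0.29, 0.957, 0.001], [0.957, 0.29, 0.0], [0.0, 0.001, -1.0]]
ft_force: [-0.6, -1.0, -5.7]
gripper_width: 0.494
gripper_force: 62.5
```

```bash
python3 - <<'E'
from h import *
c=cap('scene');cv2.imwrite('pics/s2.png',cv2.resize(c['color'][170:370,320:560],(720,600),interpolation=2))
E
```

```text
(no output)
```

View pics/s2.png

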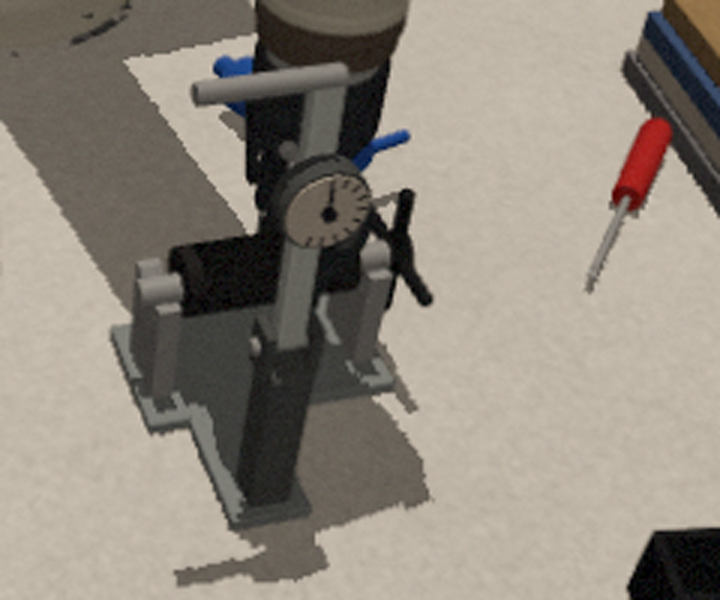

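The journals sit over both V-blocks at crop (158,285) and (375,255). The drum is between them and the cross is at (405,245), on the far side. Lower a touch more and release.

Emit:
arm_command(plan=[0,0,1,0,0,0,0,0,2,0,0,0,0,0,2,0,0,0])

```text
t: 6.75
eef_pos: [0.4666, 0.2055, 0.0921]
tool_rot: [[-0.29, 0.957, 0.001], [0.957, 0.29, 0.001], [0.0, 0.002, -1.0]]
ft_force: [-6.9, -3.0, 8.9]
gripper_width: 0.495
gripper_force: 64.6
```

Emit:
arm_command(plan=[0,0,0,0,0,0,0,0,0,0,0,0,0,0,0,0,0,0,0,0,0,0,0,0,0,0,0,0,0,0], grip=0.5)

```text
t: 7.25
eef_pos: [0.4665, 0.2053, 0.0902]
tool_rot: [[-0.29, 0.957, -0.0], [0.957, 0.29, -0.0], [0.0, -0.0, -1.0]]
ft_force: [-0.0, 0.5, -0.4]
gripper_width: 0.747
gripper_force: 0.0
```

Emit:
arm_command(plan=[0,0,-10,0,0,0,0,0,-30,0,0,0,0,0,-70,0,0,0,0,0,-110,0,0,0,0,0,-150,0,0,0])

```text
t: 7.75
eef_pos: [0.4662, 0.2052, 0.2426]
tool_rot: [[-0.29, 0.957, 0.0], [0.957, 0.29, 0.0], [0.0, 0.001, -1.0]]
ft_force: [1.1, -0.1, 0.5]
gripper_width: 0.752
gripper_force: 0.0
```

```bash
cat > chk.py <<'E'
from fit import *
from go import *
seat=np.array([.4713,.1903]);th=np.deg2rad(16.3);x=np.array([np.cos(th),np.sin(th)]);y=np.array([-x[1],x[0]])
def rigc(c):
    W=cloud(c);D=W[...,:2]-seat;return W,D@x,D@y,W[...,2]
def chk(cam):
    c=cap(cam);W,U,Y,Z=rigc(c)
    for nm,a,b,Rr in(('drum',-.05,.05,.022),('j+',.057,.079,.009),('j-',-.079,-.057,.009)):
        m=(abs(U)<(.03 if Rr>.01 else .011))&(Y>a)&(Y<b)&(Z>.083 if Rr<.01 else Z>.088)&(Z<.115)
        if m.sum()>30:
            q,ym,e=cyl(W[m],Rr,[seat[0],.08,th]);P=np.array([q[0],ym])-seat
            print(cam,nm,m.sum(),'u',(P@x*1000).round(1),'y',(P@y*1000).round(1),'z',(q[1]*1000).round(1),'yaw',np.rad2deg(q[2]).round(2),e)
    m=(abs(U)<.03)&(abs(Y)<.075)&(Z>.0935)&(Z<.115);print('drum ext',np.nanpercentile(Y[m],[1,99])*1000) if m.sum() else 0
    return c,W,U,Y,Z
E
python3 - <<'E'
from chk import *
print(s['t'],p,s['ft_force'])
for k in('wrist','top','scene'):
    c,W,U,Y,Z=chk(k)
    m=(Z>.29)&(Z<.32)&(U>.05)&(U<.13)&(Y<.0)&(Y>-.11)
    if k!='wrist' and m.sum()>10:print('handle',k,m.sum(),np.median(U[m]),Y[m].min(),Y[m].max(),np.percentile(Z[m],95))
    m=(Z>.23)&(Z<.275)&(U>.05)&(U<.13)&(abs(Y+.032)<.007)
    if m.sum()>10:print('arm',np.median(U[m]),np.median(Z[m]))
E
```

```text
7.75 [0.46615763 0.2052397  0.24260062] [ 1.11771115 -0.10303923  0.52292458]
wrist drum 7725 u -1.5 y 4.4 z 82.6 yaw 16.21 0.00032669740338088504
wrist j+ 781 u -0.7 y 68.2 z 94.6 yaw -36.27 0.0014543919817709468
wrist j- 305 u 0.1 y -72.0 z 94.9 yaw -71.48 0.001074909957180445
drum ext [-53.10247337  55.06959864]
arm 0.06929902391529447 0.24020309750798818
top drum 739 u -0.5 y -12.5 z 83.0 yaw 15.74 0.0008780893265233763
top j- 82 u -0.9 y -67.8 z 79.8 yaw 20.53 0.0007066535164651387
drum ext [-54.32855525  26.20143841]
handle top 332 0.09630620567814936 -0.09826881794457396 -0.023844625033040436 0.3086645294551013
arm 0.09176309205662259 0.2419676287590738
scene drum 654 u -1.7 y -12.4 z 81.9 yaw 16.58 0.0008203858390385694
scene j+ 50 u 6.3 y 68.2 z 93.7 yaw 22.3 0.0011485775406282562
scene j- 70 u 3.6 y -69.3 z 94.9 yaw 2.46 0.0013537575624844598
drum ext [-54.47712317  54.05724029]
handle scene 491 0.1024961826466698 -0.09707969543521329 -0.02305687720002466 0.3070824427096584
arm 0.11181248662985903 0.25695602654240424
```

Seated: drum z is about 82.6 mm (80 mm plus runout up), drum extents are centred, and yaw is 16.2°. The handle measures at rig (99.5, -69), z 0.302, so the arm is upright. Next I'll work out the move to the handle.

```bash
python3 - <<'E'
from chk import *
h=lambda U,Y:seat+U*x+Y*y
a=h(.0995,-.069);b=tgt(a[0],a[1],.365,16.3)
for t in np.linspace(1.54,0,16):print(np.round([(105-170*np.cos(t))-99.5,302-(132+170*np.sin(t))],0))
E
```

```text
shift [ -85.9   98.7 -120.6] rot5 [ 0.06 -0.01  0.12]
[0. 0.]
[-17.   2.]
[-34.   5.]
[-51.  10.]
[-67.  16.]
[-83.  25.]
[-97.  34.]
[-110.   46.]
[-122.   58.]
[-133.   72.]
[-143.   87.]
[-150.  102.]
[-157.  118.]
[-161.  135.]
[-164.  153.]
[-164.  170.]
```

Emit:
arm_command(plan=[0,0,-45,0,0,0,0,0,-90,0,0,0,0,0,-123,0,0,0,-30,30,-123,0,0,0,-60,60,-123,0,0,0])

```text
t: 8.4
eef_pos: [0.5419, 0.1654, 0.3645]
tool_rot: [[-0.292, 0.956, 0.002], [0.956, 0.292, 0.001], [0.0, 0.002, -1.0]]
ft_force: [0.5, 0.1, 0.3]
gripper_width: 0.752
gripper_force: 0.0
```

```bash
python3 - <<'E'
from chk import *
a=seat+.0995*x-.069*y;print(p);tgt(a[0],a[1],.365,16.3)
E
```

```text
[0.54189123 0.16539408 0.36454532]
shift [-25.8  38.4  -0.4] rot5 [ 0.03 -0.    0.14]
```

Emit:
arm_command(plan=[-26,38,0,0,0,0.1,-26,38,0,0,0,0.1,-26,38,35,0,0,0.1,-26,38,57,0,0,0.1,-26,38,57,0,0,0.1])

```text
t: 8.9
eef_pos: [0.5841, 0.1513, 0.3024]
tool_rot: [[-0.282, 0.959, -0.006], [0.959, 0.282, -0.002], [0.0, -0.006, -1.0]]
ft_force: [-0.0, -0.5, 0.7]
gripper_width: 0.746
gripper_force: 0.0
```

```bash
python3 - <<'E'
from go import *
print(p,s['ft_force'])
c=cap('wrist');cv2.imwrite('pics/w3.png',c['color'])
E
```

```text
[0.58405683 0.15130671 0.30242294] [-0.02902719 -0.45219545  0.67796349]
```

View pics/w3.png

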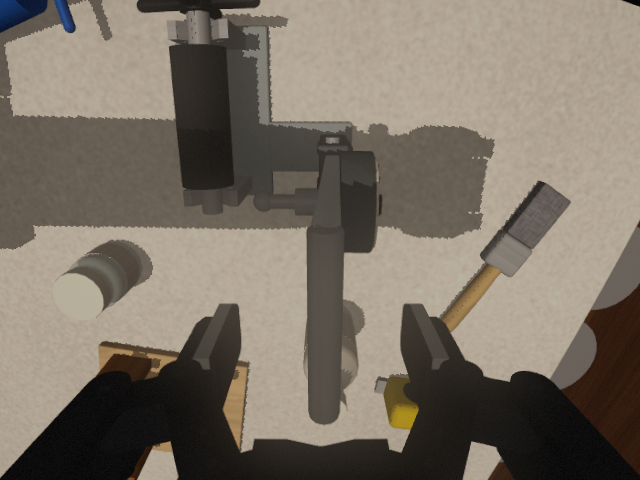

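The handle bar lies centred between the pads at about (325,330). The roller is seated at upper left, drum at (203,115). Close on it.

Emit:
arm_command(plan=[0,0,0,0,0,0,0,0,0,0,0,0,0,0,0,0,0,0,0,0,0,0,0,0,0,0,0,0,0,0], grip=-1)

```text
t: 9.45
eef_pos: [0.5853, 0.1516, 0.3074]
tool_rot: [[-0.282, 0.959, 0.002], [0.959, 0.282, 0.001], [0.0, 0.002, -1.0]]
ft_force: [-0.6, 1.0, 6.8]
gripper_width: 0.115
gripper_force: 58.5
```

Emit:
arm_command(plan=[0,0,0,0,0,0,0,0,0,0,0,0])

```text
t: 9.65
eef_pos: [0.5853, 0.1516, 0.3074]
tool_rot: [[-0.282, 0.959, 0.002], [0.959, 0.282, 0.001], [0.0, 0.002, -1.0]]
ft_force: [-0.4, 0.4, 4.4]
gripper_width: 0.122
gripper_force: 58.6
```

Emit:
arm_command(plan=[0,-17,2,0,0,0,0,-34,5,0,0,0,0,-51,10,0,0,0,0,-67,16,0,0,0,0,-83,25,0,0,0])

```text
t: 10.15
eef_pos: [0.5055, 0.1283, 0.2829]
tool_rot: [[-0.282, 0.959, 0.004], [0.959, 0.282, 0.001], [0.0, 0.004, -1.0]]
ft_force: [0.3, 2.0, 2.4]
gripper_width: 0.12
gripper_force: 60.5
```

```bash
python3 - <<'E'
from chk import *
print(s['t'],s['ft_force'],s['gripper_width']);D=p[:2]-seat;print('tcp rig',D@x,D@y,p[2],Rt.round(3)[2])
E
```

```text
10.15 [0.33201857 2.00523992 2.36916338] 0.12011678096791296
tcp rig 0.015439132198247517 -0.06913645984448977 0.2829074264750101 [ 0.     0.004 -1.   ]
```

Emit:
arm_command(plan=[0,-14,9,0,0,0,0,-27,21,0,0,0,0,-39,33,0,0,0,0,-50,47,0,0,0,0,-60,62,0,0,0])

```text
t: 10.65
eef_pos: [0.4482, 0.1115, 0.2197]
tool_rot: [[-0.282, 0.959, 0.003], [0.959, 0.282, 0.001], [0.0, 0.003, -1.0]]
ft_force: [4.5, 2.6, -0.4]
gripper_width: 0.116
gripper_force: 61.0
```

Emit:
arm_command(plan=[0,-7,15,0,0,0,0,-14,31,0,0,0,0,-18,48,0,0,0,0,-21,66,0,0,0,0,-21,80,0,0,0])

```text
t: 11.15
eef_pos: [0.4279, 0.1054, 0.1391]
tool_rot: [[-0.282, 0.959, 0.001], [0.959, 0.282, 0.001], [0.0, 0.001, -1.0]]
ft_force: [-2.0, 1.2, 3.8]
gripper_width: 0.119
gripper_force: 60.1
```

Emit:
arm_command(plan=[0,0,4,0,0,0,0,0,6,0,0,0,0,0,6,0,0,0])

```text
t: 11.45
eef_pos: [0.4279, 0.1053, 0.1373]
tool_rot: [[-0.282, 0.959, 0.003], [0.959, 0.282, 0.001], [0.0, 0.003, -1.0]]
ft_force: [-14.6, -2.5, 35.4]
gripper_width: 0.115
gripper_force: 64.3
```

```bash
python3 - <<'E'
from chk import *
print(s['t'],s['ft_force'],s['gripper_width']);D=p[:2]-seat;print('tcp rig',D@x,D@y,p[2],Rt.round(3)[2])
E
```

```text
11.45 [-14.57282882  -2.49366693  35.43069767] 0.11510658598315882
tcp rig -0.06550222449203393 -0.06935870341834033 0.13725424216373555 [ 0.     0.003 -1.   ]
```

Arm is on its stop (35 N reaction). Release and rise, then read the state.

Emit:
arm_command(plan=[0,0,0,0,0,0,0,0,0,0,0,0,0,0,0,0,0,0,0,0,0,0,0,0], grip=0.2)

```text
t: 11.85
eef_pos: [0.4277, 0.1052, 0.1328]
tool_rot: [[-0.282, 0.959, -0.001], [0.959, 0.282, -0.0], [-0.0, -0.001, -1.0]]
ft_force: [0.1, 0.2, -0.9]
gripper_width: 0.6
gripper_force: 0.0
```

Emit:
arm_command(plan=[0,0,-15,0,0,0,0,0,-45,0,0,0,0,0,-90,0,0,0,0,0,-130,0,0,0,0,0,-130,0,0,0])

```text
t: 12.35
eef_pos: [0.4291, 0.1056, 0.2695]
tool_rot: [[-0.282, 0.959, 0.008], [0.959, 0.282, 0.002], [-0.0, 0.008, -1.0]]
ft_force: [-0.1, -1.0, 0.3]
gripper_width: 0.606
gripper_force: 0.0
```

```bash
python3 - <<'E'
from chk import *
print(s['t'],s['ft_force'],p)
c,W,U,Y,Z=chk('scene');A=c['color']
c2,W2,U2,Y2,Z2=chk('top')
for Wc,u,yy,z in((W,U,Y,Z),(W2,U2,Y2,Z2)):
    m=(abs(u+.065)<.02)&(yy<-.045)&(yy>-.1)&(z>.1)&(z<.17)
    if m.sum():print('handle top z',np.percentile(z[m],95),np.median(u[m]))
    m=(abs(u)<.02)&(abs(yy+.032)<.02)&(z>.12)&(z<.18)
    if m.sum():print('dial top',np.median(z[m]))
    m=(abs(u)<.07)&(yy>.078)&(yy<.1)&(z>.04)&(z<.15)
    print('cross',m.sum(),[(np.round(u[m][i]*1000),np.round(z[m][i]*1000)) for i in np.linspace(0,m.sum()-1,12).astype(int)])
P=lambda c,X:pix(c,np.r_[seat+X[0]*x+X[1]*y,X[2]+.08])
ims=[]
for c in(c,c2):
    q=P(c,(0,.02,.04)).astype(int);im=c['color'][q[1]-50:q[1]+50,q[0]-50:q[0]+50];ims.append(cv2.resize(im,(400,400),interpolation=2));print(q)
cv2.imwrite('pics/d1.png',np.hstack(ims))
E
```

```text
12.35 [-0.05873785 -0.9857262   0.27328752] [0.42907986 0.10555984 0.26954624]
scene drum 724 u -1.6 y 12.6 z 81.9 yaw 16.25 0.0009050286240893761
scene j+ 50 u 2.6 y 70.2 z 94.4 yaw -27.97 0.001020101910812767
scene j- 70 u 2.4 y -68.9 z 94.3 yaw 20.26 0.0013685325944374819
drum ext [-54.54991681  54.68145753]
handle top z 0.13793874888851201 -0.062011899099793696
dial top 0.15163404686439652
cross 376 [(np.float64(-6.0), np.float64(128.0)), (np.float64(-1.0), np.float64(119.0)), (np.float64(-3.0), np.float64(109.0)), (np.float64(-26.0), np.float64(82.0)), (np.float64(-22.0), np.float64(79.0)), (np.float64(0.0), np.float64(91.0)), (np.float64(7.0), np.float64(89.0)), (np.float64(11.0), np.float64(85.0)), (np.float64(20.0), np.float64(84.0)), (np.float64(30.0), np.float64(83.0)), (np.float64(39.0), np.float64(82.0)), (np.float64(49.0), np.float64(81.0))]Traceback (most recent call last):
  File "<stdin>", line 11, in <module>
IndexError: index 0 is out of bounds for axis 0 with size 0
```

The handle top is at 138 mm, as expected for fully down, and the cross arms stand at 0/90°. Now shut the fingers and move beside the cross handle at rig u=-40, Y=90. I'll read the dial on the way.

Emit:
arm_command(plan=[40,6,0,0,0,0,80,12,0,0,0,0,120,18,0,0,0,0,158,22,0,0,0,0,158,22,0,0,0,0], grip=-1)

```text
t: 12.95
eef_pos: [0.4031, 0.2661, 0.2616]
tool_rot: [[-0.286, 0.958, -0.003], [0.958, 0.286, -0.001], [-0.0, -0.003, -1.0]]
ft_force: [0.2, -1.0, -1.4]
gripper_width: 0.003
gripper_force: 0.0
```

```bash
python3 - <<'E'
from chk import *
print(s['t'],s['gripper_width']);D=p[:2]-seat;print('tcp rig',D@x,D@y,p[2],(Rt[:2,1]@y).round(4))
P=lambda c,X:pix(c,np.r_[seat+X[0]*x+X[1]*y,X[2]+.08])
ims=[]
for k in('scene','top','wrist'):
    c=cap(k)
    q=P(c,(0,-.032,.076)).astype(int);print(k,q)
    if 40<q[0]<600 and 40<q[1]<440:
        im=c['color'][max(q[1]-40,0):q[1]+40,q[0]-40:q[0]+40];ims.append(cv2.resize(im,(400,400),interpolation=2))
cv2.imwrite('pics/d1.png',np.hstack(ims[:2]))
E
```

```text
12.95 0.003481263414142877
tcp rig -0.04418703109886022 0.09187277818660224 0.2615917796110163 0.0053
scene [394 231]
top [221 225]
wrist [382 405]
```

View pics/d1.png

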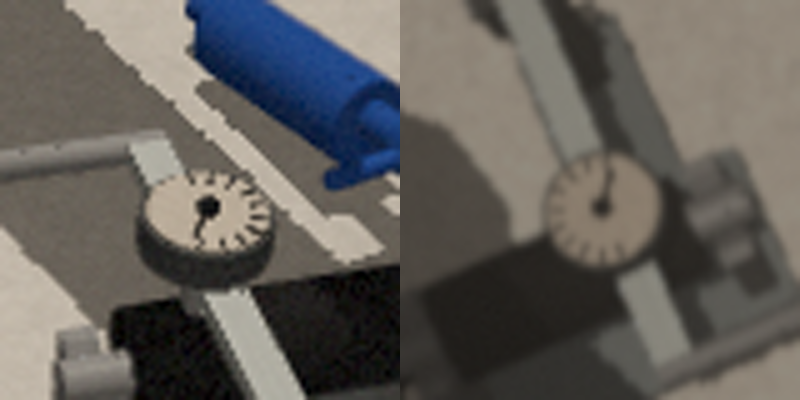

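The dial reads well: in the right half its zero direction runs towards the handle (680,360). The needle points to (610,165), about 217° clockwise, or roughly 9.5 mm, so it is at the high spot. Stroke 1: descend beside the upright arm and push it towards +x.

Emit:
arm_command(plan=[-2,0,40,0,0,0,-2,0,85,0,0,0,-2,0,120,0,0,0,-2,0,131,0,0,0,-2,0,131,0,0,0])

```text
t: 13.6
eef_pos: [0.4046, 0.2599, 0.1314]
tool_rot: [[-0.281, 0.96, -0.002], [0.96, 0.281, -0.001], [-0.001, -0.002, -1.0]]
ft_force: [-0.3, 0.1, 0.7]
gripper_width: 0.001
gripper_force: 0.0
```

Emit:
arm_command(plan=[0,12,0,0,0,0,0,24,0,0,0,0,0,36,0,0,0,0,0,46,0,0,0,0,0,52,0,0,0,0])

```text
t: 14.1
eef_pos: [0.456, 0.2761, 0.1323]
tool_rot: [[-0.282, 0.959, -0.0], [0.959, 0.282, -0.0], [-0.0, -0.0, -1.0]]
ft_force: [-0.4, -0.7, 0.0]
gripper_width: 0.004
gripper_force: 0.6
```

Emit:
arm_command(plan=[0,0,-20,0,0,0,0,0,-50,0,0,0,0,-35,-50,0,0,0,0,-66,-50,0,0,0,0,-66,-50,0,0,0])

```text
t: 14.6
eef_pos: [0.3897, 0.2567, 0.183]
tool_rot: [[-0.283, 0.959, 0.0], [0.959, 0.283, 0.0], [0.0, 0.0, -1.0]]
ft_force: [0.4, 0.9, 0.6]
gripper_width: -0.0
gripper_force: 0.0
```

```bash
cat > dial.py <<'E'
from chk import *
def cross(cams=('scene','wrist')):
    for k in cams:
        c,W,U,Y,Z=chk(k);m=(np.hypot(U,Z-.08)<.058)&(np.hypot(U,Z-.08)>.022)&(Y>.08)&(Y<.098)&(c['color'].max(2)<75)
        a=np.arctan2(Z[m]-.08,U[m]);
        if m.sum():
            best=max(np.arange(0,90,1),key=lambda t:np.mean(np.cos(4*(a-np.deg2rad(t)))));print(k,m.sum(),'cross angle mod90',best,np.mean(np.cos(4*(a-np.deg2rad(best)))).round(2))
def dial():
    c=cap('top');P=lambda X:pix(c,np.r_[seat+X[0]*x+X[1]*y,X[2]+.08])
    g=c['color'].max(2).astype(np.float32);q=P((0,-.032,.076));
    # local map in rig axes: dark along each direction
    best=[]
    for deg in range(0,360,3):
        t=np.deg2rad(deg);v=0 # zero at -u, clockwise from above: -u -> +y
        rs=np.arange(.006,.0165,.001);v=0
        for r in rs:
            px=P((-r*np.cos(t),-.032+r*np.sin(t),.076));v+=float(cv2.getRectSubPix(g,(1,1),tuple(map(float,px)))[0,0])
        best.append((v/len(rs),deg))
    best.sort();print('needle',[(d,round(np.deg2rad(d)/.4,1),round(v)) for v,d in best[:5]])
E
python3 - <<'E'
from dial import *
print(s['t'],s['ft_force']);D=p[:2]-seat;print('tcp rig',D@x,D@y,p[2])
cross();dial()
E
```

```text
14.6 [0.40624391 0.94678864 0.62124169]
tcp rig -0.059677893593895574 0.08662955636314931 0.1830328486011483
scene drum 722 u 1.2 y 12.3 z 81.4 yaw 16.21 0.0008532036380109569
scene j+ 47 u 4.3 y 69.5 z 94.0 yaw 21.5 0.0011024466741151352
scene j- 71 u 3.3 y -67.7 z 94.2 yaw -8.31 0.0011506724040422703
drum ext [-54.38262616  54.06526929]
scene 173 cross angle mod90 49 0.93
wrist drum 2925 u 1.0 y 33.9 z 82.1 yaw 16.01 0.000307970378175107
wrist j+ 849 u -2.0 y 68.2 z 95.3 yaw 15.74 0.0014151150802208332
drum ext [-22.50119115  55.89443871]
wrist 2520 cross angle mod90 50 0.91
needle [(201, np.float64(8.8), 96), (204, np.float64(8.9), 96), (207, np.float64(9.0), 98), (210, np.float64(9.2), 101), (198, np.float64(8.6), 105)]
```

Turned about 40°: cross at 50° mod 90, and the dial at about 8.9 mm agrees. Second stroke, about 100°, then measure.

Emit:
arm_command(plan=[2,-6,0,0,0,0,2,-6,30,0,0,0,2,-6,53,0,0,0,2,-6,53,0,0,0])

```text
t: 15.15
eef_pos: [0.3841, 0.2567, 0.1263]
tool_rot: [[-0.282, 0.959, -0.004], [0.959, 0.282, -0.003], [-0.002, -0.005, -1.0]]
ft_force: [-0.3, -0.5, 0.0]
gripper_width: 0.002
gripper_force: 0.0
```

Emit:
arm_command(plan=[0,10,0,0,0,0,0,20,0,0,0,0,0,30,0,0,0,0,0,40,0,0,0,0,0,48,0,0,0,0])

```text
t: 15.65
eef_pos: [0.4321, 0.2767, 0.14]
tool_rot: [[-0.286, 0.958, 0.006], [0.958, 0.286, 0.016], [0.014, 0.01, -1.0]]
ft_force: [-18.9, 16.7, 65.1]
gripper_width: 0.0
gripper_force: 30.4
```

Emit:
arm_command(plan=[0,9,0,0,0,0,0,18,0,0,0,0,0,27,0,0,0,0,0,34,0,0,0,0,0,34,0,0,0,0])

```text
t: 16.15
eef_pos: [0.4647, 0.2805, 0.1285]
tool_rot: [[-0.281, 0.96, -0.001], [0.96, 0.281, -0.001], [-0.0, -0.001, -1.0]]
ft_force: [-0.8, -0.3, 0.3]
gripper_width: 0.001
gripper_force: 0.0
```

Emit:
arm_command(plan=[0,0,-20,0,0,0,0,0,-50,0,0,0,0,-40,-50,0,0,0,0,-80,-50,0,0,0,0,-80,-50,0,0,0])

```text
t: 16.65
eef_pos: [0.3839, 0.2567, 0.1794]
tool_rot: [[-0.283, 0.959, -0.001], [0.959, 0.283, -0.001], [-0.0, -0.002, -1.0]]
ft_force: [1.3, 0.4, 0.4]
gripper_width: -0.004
gripper_force: 0.0
```

```bash
python3 - <<'E'
from dial import *
print(s['t'],s['ft_force']);D=p[:2]-seat;print('tcp rig',D@x,D@y,p[2])
cross();dial()
E
```

```text
16.65 [1.29365422 0.35871785 0.36336839]
tcp rig -0.06525412212632596 0.08823456763279915 0.17936254898288
scene drum 88 u 17.0 y 31.7 z 80.1 yaw 2.17 0.003930948219326921
scene j+ 72 u 11.1 y 63.3 z 95.2 yaw -54.11 0.00122211733035153
drum ext [-35.60037581  74.92784613]
scene 73 cross angle mod90 42 0.35
wrist drum 908 u -2.1 y 41.6 z 69.8 yaw 54.22 0.0009748278097384874
wrist j+ 1070 u 7.5 y 70.3 z 98.0 yaw -46.74 0.0021519839346187813
drum ext [40.54284682 74.86251291]
wrist 1621 cross angle mod90 45 0.26
needle [(0, np.float64(0.0), 90), (3, np.float64(0.1), 91), (357, np.float64(15.6), 94), (6, np.float64(0.3), 96), (354, np.float64(15.4), 100)]
```

The stroke jammed (65 N) and the roller looks displaced. I'll look before doing anything else.

```bash
python3 - <<'E'
from h import *
a=ld('scene')['color'][170:370,340:500];w=ld('wrist')['color']
cv2.imwrite('pics/bad.png',np.hstack([cv2.resize(a,(384,480),interpolation=2),cv2.resize(w,(416,480))[:, :]]))
E
```

```text
(no output)
```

View pics/bad.png

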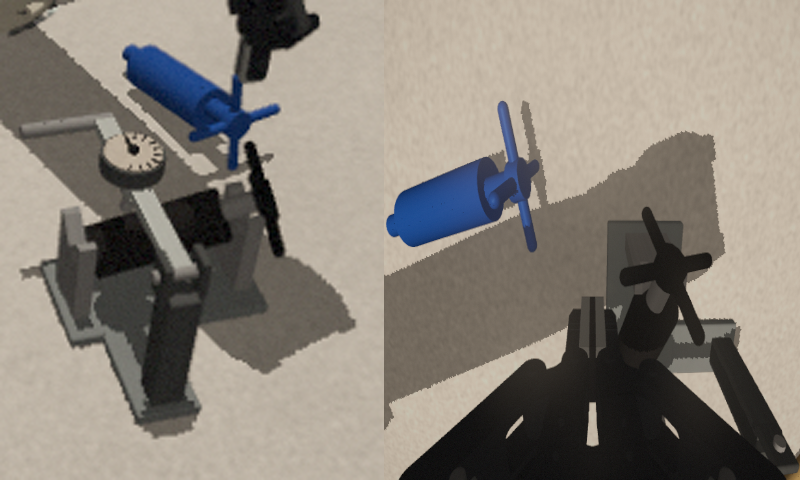

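The roller has been pulled about 20 mm towards +y and skewed. In the left half its drum is at (165,235) and the cross at (265,200), past the V-block, with the indicator arm still down. The stroke self-locked because I pushed an arm that was too far from vertical. I'll fit the roller's 3D pose to recover it.

```bash
cat > pose.py <<'E'
from chk import *
def rcl(k,fresh=False):
    c=cap(k) if fresh else ld(k);W,U,Y,Z=rigc(c);return c,np.stack([U,Y,Z-.08],-1)
def cyl3(P,R,a0,d0):
    # axis through (u,0?,z) param at Y=y0 with slopes
    y0=a0[1]
    def f(q):
        o=np.array([q[0],y0,q[1]]);d=np.array([q[2],1,q[3]]);d=d/np.linalg.norm(d)
        V=P-o;return np.linalg.norm(V-np.outer(V@d,d),axis=1)-R
    r=least_squares(f,[a0[0],a0[2],*d0],loss='soft_l1',f_scale=.001);return r.x,np.median(abs(r.fun))
E
python3 - <<'E'
from pose import *
for k in('scene','top','wrist'):
    c,G=rcl(k,k!='wrist' and False or k=='top');g=c['color'].max(2)
    U,Y,Z=G[...,0],G[...,1],G[...,2]
    m=(abs(U)<.06)&(abs(Y)<.09)&(Z>-.06)&(Z<.04)&(g<50)&~((abs(Y+.032)<.03)&(Z>.03))
    P=G[m];print(k,len(P))
    for t in range(-80,100,10):
        s=m&(abs(Y*1000-t)<5)
        if s.sum()>8:print(t,s.sum(),(np.nanpercentile(U[s],[5,50,95])*1000).round(),(np.nanpercentile(Z[s],[5,50,95])*1000).round())
    P=P[(P[:,1]>-.05)&(P[:,1]<.06)]
    print(cyl3(P,.022,[.01,.02,0],[0,0]))
    m=(Y>.085)&(Y<.15)&(abs(U)<.08)&(Z>-.06)&(Z<.07)&(g<60)
    if m.sum():print('cross',m.sum(),(np.nanpercentile(G[m],[5,50,95],axis=0)*1000).round())
E
```

```text
scene 1255
-50 34 [-29. -16.  -3.] [-52. -31. -27.]
-40 133 [-30.  -9.  -1.] [-54. -31. -24.]
-30 131 [-27.  -6.   2.] [-52. -27. -20.]
-20 139 [-25.  -3.   4.] [-47. -22. -15.]
-10 83 [-18.   3.   7.] [-44. -25. -14.]
10 58 [-19.  -3.   9.] [-11.  -3.   0.]
20 132 [-15.   7.  14.] [-23.  -3.   5.]
30 134 [-12.  10.  18.] [-17.   2.   8.]
40 131 [-11.  13.  21.] [-17.   5.  13.]
50 21 [-5. 16. 22.] [-21. -10.  12.]
60 18 [-4.  4. 19.] [-29. -22.  35.]
70 43 [10. 16. 36.] [-1. 18. 36.]
80 178 [-30.  18.  47.] [-7. 10. 28.]
90 15 [-36. -26.  15.] [ 9. 25. 30.]
(array([-0.00154388, -0.01526637, -0.12830869,  0.08936003]), np.float64(0.004577603605623284))
cross 18 [[-35.  85. -24.]
 [-22.  86.  23.]
 [ 14. 103.  30.]]
top 1228
-50 50 [-34. -22. -10.] [-34. -29. -26.]
-40 76 [-37. -24.  -8.] [-31. -25. -21.]
-10 88 [-36. -19.  -1.] [-28. -12.  -7.]
0 103 [-34. -17.   3.] [-23.  -8.  -3.]
10 110 [-31. -15.   5.] [-21.  -4.   2.]
20 114 [-28. -12.  12.] [-15.   1.   6.]
30 112 [-26.  -8.  14.] [-12.   5.  10.]
40 111 [-23.  -8.  17.] [-7.  9. 15.]
50 62 [-21.  -8.  17.] [-13.   2.  11.]
60
[... 187 characters left out ...]
,  0.26253268,  0.46269303]), np.float64(0.0009140355190419974))
cross 61 [[-34.  85. -23.]
 [ -7.  92.   5.]
 [ 11. 104.  31.]]
wrist 8227
0 128 [-31. -24. -16.] [-17.  -9.  -5.]
10 466 [-33. -24.  -0.] [-25.  -7.  -0.]
20 661 [-31. -19.   3.] [-22.  -1.   5.]
30 729 [-28. -16.   5.] [-17.   4.  10.]
40 1091 [-25.  -7.  14.] [-11.   8.  14.]
50 1217 [-22.  -8.  18.] [-11.   2.  11.]
60 113 [-21. -16.  11.] [-9. -4. 39.]
70 631 [-4. 10. 16.] [18. 32. 39.]
80 1934 [-34.   7.  44.] [-4. 21. 30.]
90 1254 [-38.  -7.  15.] [ 5. 18. 30.]
(array([-0.00806157, -0.01979527,  0.2059429 ,  0.36907057]), np.float64(0.0009141014979810163))
cross 2222 [[-35.  85. -22.]
 [ -6.  89.  10.]
 [ 14. 104.  29.]]
```

The roller's −y end has dropped beside its V-block: axis slopes are about 0.23 and 0.42, and the drum's centre is near (u -11, Y 3, z -27). Plan: raise the indicator arm again by its handle, regrasp the roller with a matched tilt, level it and reseat it.

Emit:
arm_command(plan=[0,0,-40,0,0,0,0,0,-80,0,0,0,-40,0,-80,0,0,0,-80,0,-80,0,0,0,-120,0,-80,0,0,0], grip=0.2)

```text
t: 17.35
eef_pos: [0.4221, 0.1418, 0.2592]
tool_rot: [[-0.283, 0.959, 0.0], [0.959, 0.283, -0.0], [-0.0, -0.0, -1.0]]
ft_force: [0.8, 0.5, -1.5]
gripper_width: 0.604
gripper_force: 0.0
```

Emit:
arm_command(plan=[-37,0,0,0,0,0,-37,0,0,0,0,0,-37,0,0,0,0,0])

```text
t: 17.65
eef_pos: [0.4322, 0.1067, 0.2589]
tool_rot: [[-0.279, 0.96, -0.001], [0.96, 0.279, 0.0], [0.0, -0.001, -1.0]]
ft_force: [0.5, -0.0, 0.2]
gripper_width: 0.601
gripper_force: 0.0
```

```bash
python3 - <<'E'
from pose import *
D=p[:2]-seat;print('tcp rig',D@x,D@y,p[2],s['t'])
c,G=rcl('scene',True);U,Y,Z=G[...,0],G[...,1],G[...,2]
m=(abs(U+.065)<.02)&(Y<-.045)&(Y>-.1)&(Z>.02)&(Z<.09);print('handle',m.sum(),np.percentile(Z[m],95),np.median(U[m]))
b=seat-.0655*x-.069*y;tgt(b[0],b[1],.1385,16.3)
E
```

```text
tcp rig -0.06097617582330673 -0.06926422348306942 0.25894040248388017 17.65
handle 181 0.05730600986282479 -0.06215126322222075
shift [  0.2  -4.4 120.4] rot5 [-0.01 -0.   -0.01]
```

Emit:
arm_command(plan=[0,-4,40,0,0,0,0,-4,80,0,0,0,0,-4,110,0,0,0,0,-4,120,0,0,0,0,-4,120,0,0,0])

```text
t: 18.2
eef_pos: [0.4269, 0.1069, 0.1385]
tool_rot: [[-0.283, 0.959, -0.002], [0.959, 0.283, -0.0], [0.0, -0.002, -1.0]]
ft_force: [1.0, -0.1, 1.4]
gripper_width: 0.601
gripper_force: 0.0
```

Emit:
arm_command(plan=[0,0,0,0,0,0,0,0,0,0,0,0,0,0,0,0,0,0,0,0,0,0,0,0,0,0,0,0,0,0], grip=-1)

```text
t: 18.7
eef_pos: [0.4275, 0.1063, 0.1409]
tool_rot: [[-0.282, 0.959, 0.001], [0.959, 0.282, 0.001], [0.0, 0.001, -1.0]]
ft_force: [-4.8, -0.2, 7.6]
gripper_width: 0.116
gripper_force: 58.6
```

Emit:
arm_command(plan=[0,0,-17,0,0,0,0,3,-35,0,0,0,0,7,-52,0,0,0,0,14,-68,0,0,0,0,21,-83,0,0,0])

```text
t: 19.2
eef_pos: [0.4464, 0.1118, 0.223]
tool_rot: [[-0.282, 0.959, -0.003], [0.959, 0.282, -0.001], [0.0, -0.003, -1.0]]
ft_force: [-4.8, -0.6, -5.0]
gripper_width: 0.108
gripper_force: 58.3
```

Emit:
arm_command(plan=[0,10,-15,0,0,0,0,21,-29,0,0,0,0,33,-41,0,0,0,0,46,-53,0,0,0,0,60,-62,0,0,0])

```text
t: 19.7
eef_pos: [0.5022, 0.128, 0.2887]
tool_rot: [[-0.282, 0.96, -0.002], [0.96, 0.282, -0.001], [-0.0, -0.003, -1.0]]
ft_force: [-25.8, -7.7, 29.5]
gripper_width: 0.113
gripper_force: 59.3
```

Emit:
arm_command(plan=[0,16,-9,0,0,0,0,32,-15,0,0,0,0,49,-20,0,0,0,0,66,-23,0,0,0,0,80,-25,0,0,0])

```text
t: 20.2
eef_pos: [0.5825, 0.1514, 0.313]
tool_rot: [[-0.282, 0.96, 0.004], [0.96, 0.282, 0.001], [-0.001, 0.004, -1.0]]
ft_force: [-3.9, -2.7, 9.9]
gripper_width: 0.108
gripper_force: 64.2
```

Emit:
arm_command(plan=[0,0,0,0,0,0,0,0,0,0,0,0,0,0,0,0,0,0], grip=0.2)

```text
t: 20.5
eef_pos: [0.5818, 0.1515, 0.3094]
tool_rot: [[-0.282, 0.959, -0.0], [0.959, 0.282, 0.0], [0.0, -0.0, -1.0]]
ft_force: [-0.3, 0.0, -0.4]
gripper_width: 0.594
gripper_force: 0.0
```

Emit:
arm_command(plan=[0,0,-20,0,0,0,0,0,-50,0,0,0,0,-40,-50,0,0,0,0,-80,-50,0,0,0,0,-120,-50,0,0,0])

```text
t: 21.0
eef_pos: [0.4657, 0.1174, 0.3589]
tool_rot: [[-0.282, 0.959, -0.0], [0.959, 0.282, -0.0], [0.0, -0.0, -1.0]]
ft_force: [-0.4, 0.6, 0.6]
gripper_width: 0.599
gripper_force: 0.0
```

```bash
cat > rp.py <<'E'
from pose import *
def fitroller(ks=('scene','top','wrist'),fresh=True):
    for k in ks:
        c,G=rcl(k,fresh);g=c['color'].max(2);U,Y,Z=G[...,0],G[...,1],G[...,2]
        m=(abs(U)<.06)&(Y>-.05)&(Y<.052)&(Z>-.06)&(Z<.04)&(g<(52 if k!='wrist' else 60))
        if m.sum()<60:print(k,'few');continue
        q,e=cyl3(G[m],.022,[0,.02,-.02],[.23,.42])
        # refine using only inliers
        for _ in range(3):
            d=np.array([q[2],1,q[3]]);d/=np.linalg.norm(d);o=np.array([q[0],.02,q[1]]);V=G-o;t=V@d
            r=np.linalg.norm(V-t[...,None]*d,axis=-1)-.022
            mm=m&(abs(r)<.003);q,e=cyl3(G[mm],.022,[q[0],.02,q[1]],q[2:])
        mm=(abs(r)<.003)&(abs(t)<.1)&(g<60)
        h=np.histogram(t[mm]*1000,bins=np.arange(-100,101,5))[0]
        print(k,mm.sum(),q.round(3),e.round(4),'hist t -100..',h.tolist())
E
python3 - <<'E'
from rp import *
D=p[:2]-seat;print('tcp rig',D@x,D@y,p[2],s['t'],s['ft_force']);fitroller()
c,G=rcl('scene',False);U,Y,Z=G[...,0],G[...,1],G[...,2]
m=(Z>.21)&(Z<.24)&(U>0)&(U<.15)&(Y<.0)&(Y>-.11);print('handle',m.sum(),np.median(U[m]))
E
```

```text
tcp rig -0.025875623833998107 -0.06835899227194865 0.3588766152867494 21.0 [-0.44420103  0.61158755  0.6054283 ]
scene 967 [-0.009 -0.022  0.27   0.471] 0.0008 hist t -100.. [3, 1, 0, 0, 0, 10, 36, 54, 57, 62, 58, 58, 58, 59, 55, 51, 42, 56, 46, 39, 19, 3, 0, 12, 27, 39, 52, 35, 4, 2, 2, 0, 0, 8, 19, 0, 0, 0, 0, 0]
top few
wrist 4652 [-0.009 -0.021  0.267  0.471] 0.0004 hist t -100.. [0, 6, 4, 7, 6, 113, 155, 164, 158, 167, 167, 170, 180, 188, 181, 191, 193, 198, 198, 209, 213, 227, 220, 230, 229, 235, 245, 182, 9, 8, 1, 0, 1, 73, 124, 0, 0, 0, 0, 0]
handle 491 0.10106255343247697
```

The arm is upright again. Two cameras agree on the roller: axis direction d=(0.236, 0.879, 0.414), drum centre near (-13.6, 2.9, -29.1). Compute the matched-tilt grasp at its balance point.

```bash
cat > tilt.py <<'E'
from chk import *
Rr=np.array([[x[0],y[0],0],[x[1],y[1],0],[0,0,1.]])
def tilt(g,d,back):
    d=np.array(d)/np.linalg.norm(d);n=np.array([0,0,1])-d[2]*d;n/=np.linalg.norm(n)
    M=Rr@np.c_[d,np.cross(-n,d),-n];q=np.array(g)/1000+(6+back)/1000*n
    w=np.r_[seat,.08]+Rr@q
    print(back,'shift',(Rt.T@(w-p)*1000).round(1),'rot5',(R.from_matrix(Rt.T@M).as_rotvec()/np.deg2rad(5)).round(2),w.round(3))
E
python3 - <<'E'
from tilt import *
for b in(130,0):tilt((-10.3,15.2,-23.3),(.236,.879,.414),b)
E
```

```text
130 shift [ 29.2   1.4 180.2] rot5 [-0.62  4.86  2.98] [0.458 0.146 0.18 ]
0 shift [ 81.1  15.1 298.5] rot5 [-0.62  4.86  2.98] [0.457 0.2   0.062]
```

Emit:
arm_command(plan=[7,0,40,-0.15,1.2,0.75,14,1,80,-0.3,2.4,1.5,22,1,120,-0.45,3.6,2.2,29,1,155,-0.6,4.8,2.9,29,1,180,-0.62,4.86,2.98], grip=0.8)

```text
t: 21.65
eef_pos: [0.4589, 0.1453, 0.1759]
tool_rot: [[-0.014, 1.0, -0.013], [0.909, 0.019, 0.416], [0.416, -0.006, -0.909]]
ft_force: [0.7, -0.2, 0.2]
gripper_width: 0.9
gripper_force: 0.0
```

Emit:
arm_command(plan=[0,0,0,0,0,0,0,0,0,0,0,0])

```text
t: 21.85
eef_pos: [0.4601, 0.1459, 0.18]
tool_rot: [[-0.02, 1.0, -0.011], [0.91, 0.023, 0.413], [0.413, -0.002, -0.911]]
ft_force: [0.9, -0.1, 0.4]
gripper_width: 0.899
gripper_force: 0.0
```

```bash
python3 - <<'E'
from tilt import *
from rp import fitroller
print(s['t'],p,s['ft_force'],s['joints']);fitroller(('wrist',))
for b in(130,0):tilt((-10.3,15.2,-23.3),(.236,.879,.414),b)
E
```

```text
21.85 [0.46008677 0.14593102 0.17996328] [ 0.89830378 -0.10488122  0.35544873] [ 0.08304342 -0.14065311 -0.2389109   1.4471892   0.4252594   1.63710025]
wrist 10635 [-0.008 -0.02   0.269  0.476] 0.0003 hist t -100.. [0, 12, 19, 46, 26, 269, 379, 390, 395, 404, 412, 413, 427, 435, 444, 464, 454, 474, 490, 492, 507, 502, 526, 541, 542, 553, 565, 277, 1, 0, 0, 0, 10, 105, 61, 0, 0, 0, 0, 0]
130 shift [ 0.  -1.7 -0.6] rot5 [-0.02  0.01 -0.  ] [0.458 0.146 0.18 ]
0 shift [  0.2  -1.4 129.4] rot5 [-0.02  0.01 -0.  ] [0.457 0.2   0.062]
```

Emit:
arm_command(plan=[0,0,45,0,0,0,0,0,85,0,0,0,0,0,115,0,0,0,0,0,128,0,0,0,0,0,128,0,0,0])

```text
t: 22.4
eef_pos: [0.4582, 0.1995, 0.0629]
tool_rot: [[-0.021, 1.0, -0.012], [0.91, 0.024, 0.413], [0.413, -0.003, -0.911]]
ft_force: [0.5, -0.3, 0.0]
gripper_width: 0.898
gripper_force: 0.0
```

Emit:
arm_command(plan=[0,0,0,0,0,0,0,0,0,0,0,0,0,0,0,0,0,0,0,0,0,0,0,0,0,0,0,0,0,0], grip=-1)

```text
t: 22.9
eef_pos: [0.4583, 0.1987, 0.0646]
tool_rot: [[-0.019, 1.0, -0.011], [0.91, 0.022, 0.415], [0.415, -0.002, -0.91]]
ft_force: [-7.5, -1.1, 7.0]
gripper_width: 0.499
gripper_force: 60.0
```

Emit:
arm_command(plan=[0,0,0,0,0,0,0,0,0,0,0,0])

```text
t: 23.1
eef_pos: [0.4583, 0.1987, 0.0646]
tool_rot: [[-0.019, 1.0, -0.011], [0.91, 0.022, 0.415], [0.415, -0.002, -0.91]]
ft_force: [-8.4, -1.0, 8.3]
gripper_width: 0.498
gripper_force: 60.0
```

Emit:
arm_command(plan=[8,-3,-18,0,0,0,18,-4,-40,0,0,0,30,-4,-66,0,0,0,43,-4,-95,0,0,0,54,-4,-118,0,0,0])

```text
t: 23.6
eef_pos: [0.4547, 0.1985, 0.1948]
tool_rot: [[-0.019, 1.0, -0.01], [0.91, 0.021, 0.413], [0.413, -0.001, -0.911]]
ft_force: [0.7, 0.5, -4.2]
gripper_width: 0.492
gripper_force: 63.5
```

Emit:
arm_command(plan=[0,0,0,0,0,0,0,0,0,0,0,0])

```text
t: 23.8
eef_pos: [0.4547, 0.1987, 0.1921]
tool_rot: [[-0.019, 1.0, -0.011], [0.911, 0.022, 0.413], [0.413, -0.002, -0.911]]
ft_force: [0.3, -0.3, -5.1]
gripper_width: 0.496
gripper_force: 63.9
```

```bash
python3 - <<'E'
from go import *
print(s['t'],p,s['ft_force'],s['ft_torque'],s['gripper_width'])
tgt(.4673,.205,.20,16.5)
E
```

```text
23.8 [0.4546682  0.19865192 0.19209099] [ 0.32826037 -0.31089677 -5.09014346] [-0.84613233 -0.04783079 -0.04914907] 0.49588897711961777
shift [ 8.8 12.8 -4.7] rot5 [ 0.63 -4.85 -3.01]
```

Held (5 N weight). Level it above the rig.

Emit:
arm_command(plan=[4,3,-6,0.16,-1.2,-0.75,8,6,-12,0.32,-2.4,-1.5,13,10,-18,0.48,-3.6,-2.25,17,13,-23,0.63,-4.85,-3,17,13,-23,0.63,-4.85,-3])

```text
t: 24.3
eef_pos: [0.4673, 0.2067, 0.2189]
tool_rot: [[-0.288, 0.958, -0.002], [0.958, 0.288, -0.002], [-0.001, -0.003, -1.0]]
ft_force: [0.0, 0.0, -4.7]
gripper_width: 0.499
gripper_force: 63.7
```

Emit:
arm_command(plan=[0,0,0,0,0,0,0,0,0,0,0,0])

```text
t: 24.5
eef_pos: [0.4669, 0.2048, 0.2191]
tool_rot: [[-0.282, 0.959, -0.003], [0.959, 0.282, 0.002], [0.003, -0.002, -1.0]]
ft_force: [-0.3, -0.7, -4.7]
gripper_width: 0.496
gripper_force: 63.7
```

```bash
cat > held.py <<'E'
from pose import *
def held():
    D=p[:2]-seat;tc=np.r_[D@x,D@y,p[2]-.08];print(s['t'],'tcp rig',tc.round(4),s['ft_force'],'yaw',np.rad2deg(np.arctan2(Rt[1,1],Rt[0,1])).round(2))
    c,G=rcl('wrist',True);G=G-tc
    U,Y,Z=G[...,0],G[...,1],G[...,2];g=c['color'].max(2)
    m=(abs(U)<.03)&(Y>.012)&(Y<.05)&(Z>-.03)&(Z<.02)&(g<60);q,e=cyl3(G[m],.022,[0,.025,-.01],[0,0])
    V=np.hypot(U-q[0],Z-q[1]-q[3]*(Y-.025));dm=(abs(V-.022)<.003)&(g<60)&(Y<.08);print('drum',m.sum(),q.round(4),e.round(4),'end',np.percentile(Y[dm],[98,99.5])*1000)
    for _ in range(2):
        m=(abs(U-q[0]-q[2]*(Y-.025))<.009)&(Y>.045)&(Y<.068)&(g>60)&(Z>-.025)&(Z<.006)
        j,e=cyl3(G[m],.009,[q[0],.055,q[1]],[q[2],q[3]]);print('journal',m.sum(),j.round(4),e.round(4),'Y',np.percentile(Y[m],[2,98]))
    d=[q[0]-j[0]+j[2]*.03,q[1]-j[1]+j[3]*.03];print('drum-journal off',np.round(d,4))
    m=(Y>.07)&(Y<.12)&(abs(U)<.07)&(g<75)&(Z<.06)&(Z>-.07);cz=Z[m]-j[1]-j[3]*.045;cu=U[m]-j[0]-j[2]*.045;r=np.hypot(cu,cz);k=(r>.022)&(r<.056);a=np.arctan2(cz[k],cu[k])
    b=max(range(90),key=lambda t:np.mean(np.cos(4*(a-np.deg2rad(t)))));print('cross',k.sum(),b,'Ymed',np.median(Y[m]))
    tgt(.4673,.205,.22,16.5)
E
python3 -c "
from held import *
held()"
```

```text
24.5 tcp rig [-1.000e-04  1.520e-02  1.391e-01] [-0.27377297 -0.74355982 -4.66978126] yaw 16.39
drum 13502 [-0.0003 -0.0089 -0.0304 -0.0221] 0.0005 end [42.03121814 42.26536259]
journal 3620 [-0.0037 -0.0076 -0.0023  0.0041] 0.0003 Y [0.04552871 0.06705774]
journal 3620 [-0.0037 -0.0076 -0.0023  0.0041] 0.0003 Y [0.04552871 0.06705774]
drum-journal off [ 0.0033 -0.0011]
cross 4948 70 Ymed 0.0754021389660377
shift [ 0.1  0.4 -0.9] rot5 [-0.03 -0.03 -0.02]
```

The roller is level and straight in the grip. Its journal axis is at u -3.7, z -7.6 mm from the TCP, and its mid is 12.8 mm towards −y. The high direction is about 108° clockwise from up, so the reading after placing should be about 4.9 mm, outside the low band. Place it with these offsets.

Emit:
arm_command(plan=[-2.4,3.6,30,0,0,0,-2.4,3.6,70,0,0,0,-2.4,3.6,105,0,0,0,-2.4,3.6,120,0,0,0,-2.4,3.6,124,0,0,0])

```text
t: 25.05
eef_pos: [0.4706, 0.2032, 0.0949]
tool_rot: [[-0.283, 0.959, -0.003], [0.959, 0.283, 0.0], [0.001, -0.003, -1.0]]
ft_force: [0.6, -0.1, -4.6]
gripper_width: 0.492
gripper_force: 63.4
```

Emit:
arm_command(plan=[0,0,2,0,0,0,0,0,4,0,0,0,0,0,6,0,0,0,0,0,8,0,0,0,0,0,8,0,0,0])

```text
t: 25.55
eef_pos: [0.4716, 0.2042, 0.0887]
tool_rot: [[-0.284, 0.959, -0.0], [0.959, 0.284, 0.001], [0.001, -0.0, -1.0]]
ft_force: [-0.2, 1.0, -4.2]
gripper_width: 0.495
gripper_force: 63.5
```

```bash
python3 -c "
from held import *
held()"
```

```text
25.55 tcp rig [0.0042 0.0133 0.0087] [-0.18174922  1.02375923 -4.24987712] yaw 16.49
drum 14047 [-0.0004 -0.0091 -0.0323 -0.0299] 0.0004 end [42.06051829 42.30920708]
journal 3961 [-0.0034 -0.0082 -0.0146  0.0007] 0.0004 Y [0.04547718 0.06702886]
journal 3961 [-0.0034 -0.0082 -0.0146  0.0007] 0.0004 Y [0.04547718 0.06702886]
drum-journal off [ 0.0026 -0.0009]
cross 4332 70 Ymed 0.07530593031654116
shift [   2.    -3.9 -131.3] rot5 [-0.   -0.01 -0.  ]
```

Emit:
arm_command(plan=[0,0,1,0,0,0,0,0,2,0,0,0,0,0,2,0,0,0])

```text
t: 25.9
eef_pos: [0.4716, 0.2043, 0.0883]
tool_rot: [[-0.284, 0.959, 0.001], [0.959, 0.284, 0.001], [0.001, 0.001, -1.0]]
ft_force: [-6.7, -1.7, 10.3]
gripper_width: 0.495
gripper_force: 65.5
```

Emit:
arm_command(plan=[0,0,0,0,0,0,0,0,0,0,0,0,0,0,0,0,0,0,0,0,0,0,0,0,0,0,0,0,0,0], grip=0.5)

```text
t: 26.4
eef_pos: [0.4715, 0.2042, 0.0864]
tool_rot: [[-0.284, 0.959, -0.001], [0.959, 0.284, 0.001], [0.001, -0.0, -1.0]]
ft_force: [-1.1, -0.4, 0.7]
gripper_width: 0.747
gripper_force: 0.0
```

Emit:
arm_command(plan=[0,0,-10,0,0,0,0,0,-30,0,0,0,0,0,-70,0,0,0,0,0,-110,0,0,0,0,0,-150,0,0,0])

```text
t: 26.9
eef_pos: [0.4713, 0.2039, 0.2388]
tool_rot: [[-0.284, 0.959, -0.0], [0.959, 0.284, 0.001], [0.001, 0.0, -1.0]]
ft_force: [0.9, -0.1, 0.6]
gripper_width: 0.749
gripper_force: 0.0
```

```bash
python3 - <<'E'
from dial import *
print(s['t'],p,s['ft_force'])
cross(('wrist','scene'))
a=seat+.0985*x-.069*y;tgt(a[0],a[1],.365,16.3)
E
```

```text
26.9 [0.47130336 0.20392996 0.23878173] [ 0.8908343  -0.12569276  0.55009238]
wrist drum 7354 u 2.7 y 4.4 z 78.4 yaw 16.2 0.0003528016750140063
wrist j+ 797 u -0.5 y 68.2 z 95.2 yaw 17.08 0.0015733290093092522
wrist j- 385 u -0.5 y -70.4 z 94.5 yaw 104.25 0.001243791883884647
drum ext [-52.81870651  55.16410338]
wrist 1463 cross angle mod90 68 0.92
scene drum 598 u 2.7 y -12.4 z 77.6 yaw 15.9 0.0007519953046992104
scene j+ 53 u 2.9 y 69.7 z 94.1 yaw -30.83 0.0011992818827241333
scene j- 71 u 3.4 y -69.1 z 94.2 yaw 10.26 0.0011648897391292722
drum ext [-54.29614774  54.42253871]
scene 171 cross angle mod90 66 0.94
shift [ -82.3   94.4 -126.3] rot5 [ 0.   -0.01  0.04]
```

Reseated: drum extents are ±54.4, yaw 16.1°, and the predicted reading is about 4.4 mm. Swing the indicator arm down again along the same path.

Emit:
arm_command(plan=[0,0,-45,0,0,0,0,0,-90,0,0,0,0,0,-126,0,0,0,-30,30,-126,0,0,0,-60,60,-126,0,0,0])

```text
t: 27.5
eef_pos: [0.5469, 0.1635, 0.3648]
tool_rot: [[-0.286, 0.958, 0.003], [0.958, 0.286, 0.002], [0.001, 0.004, -1.0]]
ft_force: [1.5, -0.5, -0.8]
gripper_width: 0.748
gripper_force: 0.0
```

Emit:
arm_command(plan=[-22,34,0,0,0,0,-22,34,0,0,0,0,-22,34,35,0,0,0,-22,34,57,0,0,0,-22,34,57,0,0,0])

```text
t: 28.0
eef_pos: [0.5839, 0.1519, 0.3025]
tool_rot: [[-0.284, 0.959, -0.006], [0.959, 0.284, -0.0], [0.001, -0.005, -1.0]]
ft_force: [0.1, -0.4, 0.6]
gripper_width: 0.749
gripper_force: 0.0
```

Emit:
arm_command(plan=[0,0,0,0,0,0,0,0,0,0,0,0,0,0,0,0,0,0,0,0,0,0,0,0,0,0,0,0,0,0], grip=-1)

```text
t: 28.5
eef_pos: [0.5852, 0.1522, 0.3068]
tool_rot: [[-0.284, 0.959, 0.002], [0.959, 0.284, 0.001], [0.001, 0.002, -1.0]]
ft_force: [-0.1, 0.7, 6.1]
gripper_width: 0.116
gripper_force: 58.5
```

```bash
python3 - <<'E'
from chk import *
print(s['t'],s['ft_force'],s['gripper_width'],s['gripper_force']);D=p[:2]-seat;print('tcp rig',D@x,D@y,p[2],Rt.round(3)[2])
E
```

```text
28.5 [-0.13393011  0.71850628  6.13372302] 0.11570195031210115 58.48259925842285
tcp rig 0.09861251725957035 -0.06854509506613078 0.3068446784579556 [ 0.001  0.002 -1.   ]
```

Emit:
arm_command(plan=[0,-17,2,0,0,0,0,-34,5,0,0,0,0,-51,10,0,0,0,0,-67,16,0,0,0,0,-83,25,0,0,0])

```text
t: 29.0
eef_pos: [0.5054, 0.1288, 0.2824]
tool_rot: [[-0.284, 0.959, 0.004], [0.959, 0.284, 0.003], [0.001, 0.004, -1.0]]
ft_force: [0.7, 2.3, 3.0]
gripper_width: 0.112
gripper_force: 60.5
```

Emit:
arm_command(plan=[0,-14,9,0,0,0,0,-27,21,0,0,0,0,-39,33,0,0,0,0,-50,47,0,0,0,0,-60,62,0,0,0])

```text
t: 29.5
eef_pos: [0.4481, 0.112, 0.2192]
tool_rot: [[-0.284, 0.959, 0.002], [0.959, 0.284, 0.002], [0.002, 0.003, -1.0]]
ft_force: [5.7, 3.5, -0.9]
gripper_width: 0.117
gripper_force: 60.9
```

Emit:
arm_command(plan=[0,-7,15,0,0,0,0,-14,31,0,0,0,0,-18,48,0,0,0,0,-21,66,0,0,0,0,-21,80,0,0,0])

```text
t: 30.0
eef_pos: [0.4277, 0.1058, 0.1384]
tool_rot: [[-0.284, 0.959, 0.001], [0.959, 0.284, 0.001], [0.001, 0.001, -1.0]]
ft_force: [-3.3, -0.0, 3.4]
gripper_width: 0.115
gripper_force: 60.2
```

Emit:
arm_command(plan=[0,0,4,0,0,0,0,0,6,0,0,0,0,0,6,0,0,0])

```text
t: 30.3
eef_pos: [0.4278, 0.1058, 0.1367]
tool_rot: [[-0.284, 0.959, 0.003], [0.959, 0.284, 0.002], [0.001, 0.003, -1.0]]
ft_force: [-14.9, -2.7, 37.2]
gripper_width: 0.115
gripper_force: 64.3
```

Emit:
arm_command(plan=[0,0,0,0,0,0,0,0,0,0,0,0,0,0,0,0,0,0,0,0,0,0,0,0], grip=0.2)

```text
t: 30.7
eef_pos: [0.4276, 0.1056, 0.132]
tool_rot: [[-0.284, 0.959, -0.001], [0.959, 0.284, 0.001], [0.001, -0.001, -1.0]]
ft_force: [0.2, -0.1, 0.6]
gripper_width: 0.599
gripper_force: 0.0
```

Emit:
arm_command(plan=[0,0,-15,0,0,0,0,0,-45,0,0,0,0,0,-90,0,0,0,0,0,-130,0,0,0,0,0,-130,0,0,0])

```text
t: 31.2
eef_pos: [0.429, 0.1058, 0.2687]
tool_rot: [[-0.284, 0.959, 0.007], [0.959, 0.284, 0.003], [0.001, 0.008, -1.0]]
ft_force: [-0.3, -0.1, -0.5]
gripper_width: 0.6
gripper_force: 0.0
```

Emit:
arm_command(plan=[40,2,0,0,0,0,80,4,0,0,0,0,120,6,0,0,0,0,158,8,0,0,0,0,158,8,0,0,0,0], grip=-1)

```text
t: 31.7
eef_pos: [0.3895, 0.2625, 0.2625]
tool_rot: [[-0.288, 0.958, -0.001], [0.958, 0.288, 0.001], [0.002, -0.001, -1.0]]
ft_force: [0.3, -0.8, 0.2]
gripper_width: -0.0
gripper_force: 0.0
```

```bash
python3 - <<'E'
from dial import *
print(s['t'],s['ft_force']);D=p[:2]-seat;print('tcp rig',D@x,D@y,p[2])
cross(('scene',));dial()
from pose import rcl
c,G=rcl('scene');U,Y,Z=G[...,0],G[...,1],G[...,2]
m=(abs(U+.065)<.02)&(Y<-.045)&(Y>-.1)&(Z>.02)&(Z<.09);print('handle',m.sum(),np.percentile(Z[m],95),np.median(U[m]))
E
```

```text
31.7 [ 0.30990724 -0.77784252  0.23644403]
tcp rig -0.058293383167756056 0.0922254244577789 0.2625139854103633
scene drum 638 u 2.9 y 11.4 z 77.6 yaw 16.63 0.0008328106172972565
scene j+ 50 u 3.9 y 69.9 z 94.2 yaw -6.87 0.0010046378536888428
scene j- 76 u 4.0 y -68.5 z 94.4 yaw 5.3 0.001361849022702419
drum ext [-54.00823245  53.9700375 ]
scene 172 cross angle mod90 66 0.94
needle [(114, np.float64(5.0), 92), (111, np.float64(4.8), 96), (117, np.float64(5.1), 98), (108, np.float64(4.7), 100), (120, np.float64(5.2), 104)]
handle 183 0.057254271115531566 -0.06229226475625859
```

The dial reads about 5.0 mm, arm fully down, cross arms at 24°/-66° from up. I'll keep every push on an arm within about ±60°, starting no lower than -35° so it cannot lock again. Stroke 1: drop in between the arms.

Emit:
arm_command(plan=[-3,44,0,0,0,0,-3,44,45,0,0,0,-3,44,90,0,0,0,-3,44,115,0,0,0,-3,44,125,0,0,0])

```text
t: 32.3
eef_pos: [0.433, 0.2671, 0.1349]
tool_rot: [[-0.282, 0.959, -0.004], [0.959, 0.282, -0.002], [-0.0, -0.004, -1.0]]
ft_force: [1.1, 0.0, 0.2]
gripper_width: -0.002
gripper_force: 0.0
```

Emit:
arm_command(plan=[0,0,5,0,0,0,0,0,10,0,0,0,0,0,10,0,0,0])

```text
t: 32.6
eef_pos: [0.434, 0.269, 0.1285]
tool_rot: [[-0.284, 0.959, 0.001], [0.959, 0.284, 0.001], [0.001, 0.001, -1.0]]
ft_force: [-0.2, -0.2, 0.7]
gripper_width: 0.002
gripper_force: 0.0
```

Emit:
arm_command(plan=[0,7,0,0,0,0,0,14,0,0,0,0,0,21,0,0,0,0,0,27,0,0,0,0,0,31,0,0,0,0])

```text
t: 33.1
eef_pos: [0.4639, 0.278, 0.1274]
tool_rot: [[-0.284, 0.959, -0.001], [0.959, 0.284, 0.001], [0.001, -0.001, -1.0]]
ft_force: [-1.4, 0.1, 1.0]
gripper_width: -0.001
gripper_force: 0.4
```

Emit:
arm_command(plan=[0,0,-15,0,0,0,0,0,-40,0,0,0,0,0,-70,0,0,0,0,-40,-70,0,0,0,0,-75,-70,0,0,0])

```text
t: 33.6
eef_pos: [0.3911, 0.2565, 0.1994]
tool_rot: [[-0.283, 0.959, 0.001], [0.959, 0.283, 0.002], [0.001, 0.001, -1.0]]
ft_force: [-1.2, -0.3, 1.0]
gripper_width: 0.001
gripper_force: 0.0
```

```bash
python3 - <<'E'
from dial import *
print(s['t'],s['ft_force']);D=p[:2]-seat;print('tcp rig',D@x,D@y,p[2])
cross(('scene','wrist'));dial()
E
```

```text
33.6 [-1.19368302 -0.2562459   1.02432056]
tcp rig -0.05835017553059627 0.08603500203456221 0.19936319841939043
scene drum 595 u 2.1 y 11.8 z 76.1 yaw 15.91 0.0008193903479447734
scene j+ 50 u 5.1 y 68.9 z 94.2 yaw 19.67 0.0012023581946842207
scene j- 71 u 3.1 y -69.2 z 94.6 yaw 11.84 0.0013056910636108695
drum ext [-54.13263126  54.83717665]
scene 187 cross angle mod90 35 0.94
wrist drum 3405 u 1.7 y 27.3 z 76.6 yaw 15.95 0.00034403840168273706
wrist j+ 763 u -1.8 y 68.2 z 95.3 yaw 9.47 0.0013403068316083597
drum ext [ 2.52079894 55.9024096 ]
wrist 2056 cross angle mod90 35 0.92
needle [(78, np.float64(3.4), 95), (75, np.float64(3.3), 96), (81, np.float64(3.5), 97), (72, np.float64(3.1), 100), (84, np.float64(3.7), 101)]
```

Turned to 55°, reading 3.3 mm. Re-enter the gap slightly lower and push on to about 65°, so the next arm stands at about -25° for a safe start.

Emit:
arm_command(plan=[3,48,0,0,0,0,3,68,0,0,0,0,3,68,40,0,0,0,3,68,66,0,0,0,3,68,70,0,0,0])

```text
t: 34.25
eef_pos: [0.4552, 0.2781, 0.1246]
tool_rot: [[-0.284, 0.959, -0.005], [0.959, 0.284, -0.002], [-0.0, -0.005, -1.0]]
ft_force: [-0.3, 0.9, 0.3]
gripper_width: 0.004
gripper_force: 0.0
```

Emit:
arm_command(plan=[0,0,4,0,0,0,0,4,4,0,0,0,0,8,4,0,0,0,0,11,4,0,0,0,0,13,4,0,0,0])

```text
t: 34.75
eef_pos: [0.4687, 0.2827, 0.1243]
tool_rot: [[-0.284, 0.959, 0.0], [0.959, 0.284, 0.001], [0.001, 0.001, -1.0]]
ft_force: [-1.2, 0.1, 1.5]
gripper_width: 0.001
gripper_force: 0.4
```

Emit:
arm_command(plan=[0,0,-15,0,0,0,0,0,-40,0,0,0,0,0,-70,0,0,0,0,-40,-70,0,0,0,0,-80,-70,0,0,0])

```text
t: 35.25
eef_pos: [0.3916, 0.2598, 0.1954]
tool_rot: [[-0.283, 0.959, 0.001], [0.959, 0.283, 0.002], [0.002, 0.002, -1.0]]
ft_force: [-0.1, 0.5, 0.6]
gripper_width: 0.001
gripper_force: 0.0
```

```bash
python3 - <<'E'
from dial import *
print(s['t'],s['ft_force']);D=p[:2]-seat;print('tcp rig',D@x,D@y,p[2])
cross(('scene',));dial()
E
```

```text
35.25 [-0.14692017  0.5366587   0.58939175]
tcp rig -0.057042481132908295 0.08905252864326979 0.19538321873339587
scene drum 598 u 1.4 y 11.3 z 75.7 yaw 16.14 0.0008034477711060372
scene j+ 55 u 4.7 y 69.4 z 94.1 yaw 11.22 0.0010191887867843311
scene j- 78 u 4.1 y -67.7 z 94.2 yaw -4.66 0.001574395433572984
drum ext [-54.19685163  54.2589071 ]
scene 199 cross angle mod90 25 0.94
needle [(72, np.float64(3.1), 92), (69, np.float64(3.0), 93), (75, np.float64(3.3), 95), (66, np.float64(2.9), 97), (78, np.float64(3.4), 100)]
```

At 65° now. Third stroke: descend outside the next arm (-25°) and push slowly, checking force halfway.

Emit:
arm_command(plan=[0,0,35,0,0,0,0,0,60,0,0,0,0,0,68,0,0,0,0,0,71,0,0,0,0,0,71,0,0,0])

```text
t: 35.85
eef_pos: [0.392, 0.26, 0.1236]
tool_rot: [[-0.284, 0.959, 0.0], [0.959, 0.284, 0.001], [0.001, 0.001, -1.0]]
ft_force: [-0.6, 1.0, -0.3]
gripper_width: -0.001
gripper_force: 0.0
```

Emit:
arm_command(plan=[0,10,0,0,0,0,0,18,0,0,0,0,0,24,0,0,0,0,0,30,0,0,0,0,0,36,0,0,0,0])

```text
t: 36.35
eef_pos: [0.4266, 0.2701, 0.1226]
tool_rot: [[-0.284, 0.959, -0.001], [0.959, 0.284, 0.001], [0.001, -0.001, -1.0]]
ft_force: [-1.4, -1.0, 1.2]
gripper_width: 0.001
gripper_force: 0.5
```

Emit:
arm_command(plan=[0,8,0,0,0,0,0,16,0,0,0,0,0,24,0,0,0,0,0,31,0,0,0,0,0,37,0,0,0,0])

```text
t: 36.85
eef_pos: [0.4622, 0.2807, 0.1229]
tool_rot: [[-0.284, 0.959, -0.0], [0.959, 0.284, 0.001], [0.001, 0.0, -1.0]]
ft_force: [-0.5, -0.8, 1.1]
gripper_width: 0.001
gripper_force: 0.8
```

Emit:
arm_command(plan=[0,3,0,0,0,0,0,5,0,0,0,0,0,7,0,0,0,0])

```text
t: 37.15
eef_pos: [0.4682, 0.2824, 0.1223]
tool_rot: [[-0.284, 0.959, -0.001], [0.959, 0.284, 0.001], [0.001, -0.001, -1.0]]
ft_force: [-2.0, -0.2, 0.1]
gripper_width: 0.0
gripper_force: 0.8
```

Emit:
arm_command(plan=[0,0,-15,0,0,0,0,0,-40,0,0,0,0,0,-70,0,0,0,0,-40,-70,0,0,0,0,-80,-70,0,0,0])

```text
t: 37.65
eef_pos: [0.3916, 0.2598, 0.1943]
tool_rot: [[-0.283, 0.959, 0.001], [0.959, 0.283, 0.002], [0.002, 0.002, -1.0]]
ft_force: [-0.5, -0.4, 0.6]
gripper_width: -0.004
gripper_force: 0.0
```

```bash
python3 - <<'E'
from dial import *
print(s['t'],s['ft_force']);D=p[:2]-seat;print('tcp rig',D@x,D@y,p[2])
cross(('scene',));dial()
E
```

```text
37.65 [-0.48622166 -0.35103473  0.5873112 ]
tcp rig -0.05702986993327694 0.08906466183252144 0.19427264773595423
scene drum 603 u -3.6 y 12.0 z 76.8 yaw 16.24 0.0008671753513689456
scene j+ 54 u 5.6 y 68.1 z 94.3 yaw 22.83 0.0012859150251445183
scene j- 73 u 4.0 y -67.7 z 94.6 yaw 17.1 0.0012952451482741538
drum ext [-53.49077646  55.10043776]
scene 195 cross angle mod90 23 0.94
needle [(93, np.float64(4.1), 98), (90, np.float64(3.9), 98), (96, np.float64(4.2), 101), (87, np.float64(3.8), 102), (99, np.float64(4.3), 106)]
```

The low has been passed and the reading is now rising (4.1 mm). Repeat the same stroke; the high spot should then be about 30° short of up.

Emit:
arm_command(plan=[0,0,35,0,0,0,0,0,60,0,0,0,0,0,68,0,0,0,0,0,70,0,0,0,0,0,70,0,0,0])

```text
t: 38.25
eef_pos: [0.392, 0.26, 0.1237]
tool_rot: [[-0.284, 0.959, 0.0], [0.959, 0.284, 0.001], [0.001, 0.001, -1.0]]
ft_force: [-0.2, -0.4, 0.6]
gripper_width: -0.0
gripper_force: 0.0
```

Emit:
arm_command(plan=[0,10,0,0,0,0,0,18,0,0,0,0,0,24,0,0,0,0,0,30,0,0,0,0,0,36,0,0,0,0])

```text
t: 38.75
eef_pos: [0.4265, 0.2701, 0.1226]
tool_rot: [[-0.284, 0.959, -0.001], [0.959, 0.284, 0.001], [0.001, -0.001, -1.0]]
ft_force: [-1.4, -0.2, 2.2]
gripper_width: 0.003
gripper_force: 0.8
```

Emit:
arm_command(plan=[0,8,0,0,0,0,0,16,0,0,0,0,0,24,0,0,0,0,0,31,0,0,0,0,0,37,0,0,0,0])

```text
t: 39.25
eef_pos: [0.4622, 0.2807, 0.1228]
tool_rot: [[-0.284, 0.959, -0.0], [0.959, 0.284, 0.001], [0.001, 0.0, -1.0]]
ft_force: [-1.4, -0.5, -0.2]
gripper_width: -0.001
gripper_force: 0.3
```

Emit:
arm_command(plan=[0,3,0,0,0,0,0,5,0,0,0,0,0,7,0,0,0,0])

```text
t: 39.55
eef_pos: [0.4681, 0.2823, 0.1222]
tool_rot: [[-0.284, 0.959, -0.001], [0.959, 0.284, 0.0], [0.001, -0.001, -1.0]]
ft_force: [-1.8, -0.6, 1.3]
gripper_width: 0.003
gripper_force: 0.9
```

Emit:
arm_command(plan=[0,0,-15,0,0,0,0,0,-40,0,0,0,0,0,-70,0,0,0,0,-40,-70,0,0,0,0,-80,-70,0,0,0])

```text
t: 40.05
eef_pos: [0.3915, 0.2598, 0.1943]
tool_rot: [[-0.283, 0.959, 0.001], [0.959, 0.283, 0.002], [0.001, 0.002, -1.0]]
ft_force: [-1.2, 0.5, 0.3]
gripper_width: 0.003
gripper_force: 0.0
```

```bash
python3 - <<'E'
from dial import *
print(s['t'],s['ft_force']);D=p[:2]-seat;print('tcp rig',D@x,D@y,p[2])
cross(('scene',));dial()
E
```

```text
40.05 [-1.18883913  0.52237409  0.33228216]
tcp rig -0.057065623676168485 0.08906102135097933 0.19426278030278932
scene drum 719 u -2.3 y 12.0 z 81.4 yaw 16.18 0.000818422071783436
scene j+ 46 u 3.6 y 69.4 z 94.1 yaw 78.81 0.001288264609485373
scene j- 71 u 5.1 y -69.7 z 94.6 yaw 20.05 0.0010368794195315372
drum ext [-53.25808039  56.06029738]
scene 202 cross angle mod90 23 0.93
needle [(201, np.float64(8.8), 96), (204, np.float64(8.9), 96), (207, np.float64(9.0), 99), (210, np.float64(9.2), 102), (198, np.float64(8.6), 105)]
```

About 9.0 mm, with 30° to go. Final partial stroke: the arm from -23° to +7°.

Emit:
arm_command(plan=[0,0,35,0,0,0,0,0,60,0,0,0,0,0,68,0,0,0,0,0,70,0,0,0,0,0,70,0,0,0])

```text
t: 40.65
eef_pos: [0.392, 0.26, 0.1237]
tool_rot: [[-0.284, 0.959, 0.0], [0.959, 0.284, 0.001], [0.001, 0.001, -1.0]]
ft_force: [-0.5, 1.1, -0.0]
gripper_width: -0.0
gripper_force: 0.0
```

Emit:
arm_command(plan=[0,10,0,0,0,0,0,18,0,0,0,0,0,24,0,0,0,0,0,30,0,0,0,0,0,36,0,0,0,0])

```text
t: 41.15
eef_pos: [0.4265, 0.2701, 0.1226]
tool_rot: [[-0.284, 0.959, -0.001], [0.959, 0.284, 0.001], [0.001, -0.001, -1.0]]
ft_force: [-1.2, 0.7, 0.9]
gripper_width: 0.004
gripper_force: 0.7
```

Emit:
arm_command(plan=[0,5,0,0,0,0,0,9,0,0,0,0,0,11,0,0,0,0,0,11,0,0,0,0])

```text
t: 41.55
eef_pos: [0.4367, 0.2731, 0.1224]
tool_rot: [[-0.284, 0.959, -0.001], [0.959, 0.284, 0.001], [0.001, -0.0, -1.0]]
ft_force: [-0.1, -0.1, -0.7]
gripper_width: -0.002
gripper_force: 0.4
```

Emit:
arm_command(plan=[0,-10,0,0,0,0,0,-20,-10,0,0,0,0,-30,-40,0,0,0,0,-40,-80,0,0,0,0,-60,-120,0,0,0])

```text
t: 42.05
eef_pos: [0.3779, 0.2554, 0.2443]
tool_rot: [[-0.284, 0.959, -0.0], [0.959, 0.284, 0.001], [0.001, -0.0, -1.0]]
ft_force: [0.6, 0.4, -0.2]
gripper_width: 0.002
gripper_force: 0.0
```

Emit:
arm_command(plan=[0,0,0,0,0,0,0,0,0,0,0,0,0,0,0,0,0,0])

```text
t: 42.35
eef_pos: [0.3787, 0.2557, 0.2419]
tool_rot: [[-0.284, 0.959, -0.001], [0.959, 0.284, 0.0], [0.001, -0.001, -1.0]]
ft_force: [0.1, -0.2, -0.9]
gripper_width: 0.0
gripper_force: 0.0
```

```bash
python3 - <<'E'
from dial import *
print(s['t'],s['ft_force'])
cross(('scene',));dial();c=ld('scene')
a=cv2.resize(c['color'][170:370,320:520],(400,400),interpolation=2);b=cv2.resize(ld('top')['color'][175:275,170:270],(400,400),interpolation=2)
cv2.imwrite('pics/end.png',np.hstack([a,b]))
from pose import rcl
c,G=rcl('scene');U,Y,Z=G[...,0],G[...,1],G[...,2]
m=(abs(U+.065)<.02)&(Y<-.045)&(Y>-.1)&(Z>.02)&(Z<.09);print('handle',m.sum(),np.percentile(Z[m],95),np.median(U[m]))
E
```

```text
42.35 [ 0.13634773 -0.1743102  -0.86687954]
scene drum 729 u -0.1 y 12.3 z 82.0 yaw 16.2 0.0008393533841419588
scene j+ 47 u 6.3 y 70.3 z 94.2 yaw 32.64 0.0011484053930279087
scene j- 74 u 5.2 y -68.9 z 94.0 yaw 12.14 0.001421716065020577
drum ext [-53.60393039  55.13263216]
scene 169 cross angle mod90 72 0.94
needle [(216, np.float64(9.4), 96), (219, np.float64(9.6), 97), (213, np.float64(9.3), 98), (222, np.float64(9.7), 102), (210, np.float64(9.2), 102)]
handle 183 0.056939679001243186 -0.06212914653770048
```

View pics/end.png

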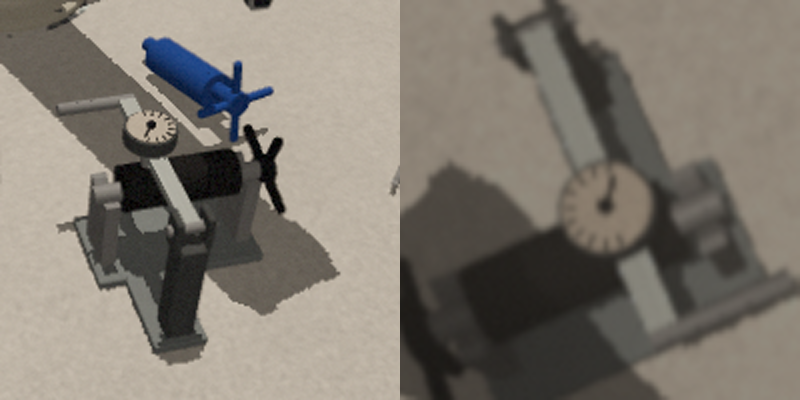

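The roller sits in both V-blocks, with the cross at left-half (265,165), on the far side. The indicator arm is level and the needle at right-half (610,185) reads about 9.4–9.5 mm. The gripper is clear, so I'm handing in.

```bash
python3 -c "
from rig import arm
print(arm.finish_job())"
```

```text
the job is handed in; nothing more can be done
None
```

I handed the job in at about 42 s: roller seated, cross handle away from the indicator arm, arm fully down, dial at about 9.4 mm (high spot up) after going through the low. On the way one push on the cross jammed (65 N at the wrist) and knocked the roller out, so I raised the arm, reseated the roller and lowered the arm again; the verdict wasn't shown.

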